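# Set up the fold-out tube stand and lay a frame tube on it

### The arm

A 6-joint arm with a two-finger parallel gripper is mounted at the origin on the work surface. World frame = base frame: x ahead of the robot, y to its left, z up, the work surface at z = 0. Lengths are in m, angles in degrees, forces in N, time in s.
With the tool pointing down it reaches from about 0.375 to 0.9 m from the base axis. Payload 3.1 kg.
Tool frame: the origin (TCP) lies at the very end of the fingers, on their centre line; the grasp point (between the pads) lies 19 mm behind it; x points along the fingers, z is the direction in which the jaws open and shut, and the axes are right-handed (so a half turn about x gives the same grasp; the last joint's range is limited). The gripper opens to 87 mm and grips with 3 to 60 N. Pads are 19 mm wide; open, the fingers measure 117 mm over their backs; the gripper's body (75 mm by 190 mm) begins 51 mm behind the grasp point.
Start: joints at [60.247, 30.224, 82.088, -0, 67.689, -10.227], TCP at [0.209, 0.589, 0.223] pointing down, gripper open.
Joint ranges: [-176.69, 176.69], [-43.24, 126.21], [12.49, 139.97], [-82, 262], [0, 151.66], [-163.58, 163.58]. Speed limits (degrees/s): [159.86, 159.86, 180, 180, 180, 180].

### API

Orientations are given as a 3x3 rotation matrix whose columns are the frame's x, y, z axes.
In Python, from rig import bot gives the robot as it stands.
- The arm moves only by the tool send_rows, never from a script. Its arguments are lists of equal length, an entry for each row: "fingers": the opening, from 0 (shut) to 1 (fully open); "dp": the shift along the world's x, y, z in mm, a list of three; "turn": the turn, a rotation vector about the world's x, y, z in rad, a list of three. In form: {"fingers": [fingers, ...], "dp": [[tx, ty, tz], ...], "turn": [[rx, ry, rz], ...]}. A call has 1 to 10 rows; each row is the pose to reach, as a shift and turn from the pose measured when the call began; what a row does not reach only later rows make up. A row lasts 1/12 s, in which the tool goes at most 41.7 mm and 7.16 degrees, less where a joint would pass 70% of its speed; a pose out of reach is approached as far as the arm can. A call with a gripper value outside its range is refused whole. The fingers move at their own pace and stop on an object; the grip force is fixed at half the most. Time passes only in rows, so rows that repeat a pose let the fingers close. It gives the time, the measured TCP pose, the force and the opening at its end, in the units of the state.
- bot.read_state(): the state, without advancing time (a new reading comes with each control period).
- bot.capture(name): name is "scene" or "side" or "wrist"; returns a dict with "img" (400x640x3 uint8, blue, green, red), "z_map" (400x640 float32, m along the optical axis (not along the pixel's ray), 0 where there is no reading), "mtx" (3x3 intrinsics, pixels), "origin" and "orientation" of the camera in the world; the wrist camera has in their place "hand_eye" (4x4, takes a point from camera to tool coordinates, whose origin is the TCP and whose axes are the tool frame's). Camera axes: x right, y up, looking along -z (the intrinsics and any distortion apply to the point x, -y, -z); pixel columns grow to the right and rows downward; lengths in m; the calibration is good to about 2 mm. A picture is of the moment at which its call begins: read the wrist's pose just before it.
- bot.hand_in(): hands the job in, once; it reports no verdict.
The state is a dict: "time_s": time; "joint_positions": joint angles; "qvel": joint speeds; "tau": joint torques, N m; "position": TCP position; "tcp_rot": TCP orientation; "force": force on the tool from outside, world axes, zero at the start; "moment": the same for the moment, N m; "opening": opening from 0.0 (shut) to 1.0 (fully open).
Only numpy, scipy, OpenCV 4.12 (cv2) and the standard library are available. Lean on these libraries where they do the work, as an engineer would, in place of code of your own. Each camera call takes 0.05 s, during which the arm holds its last target.

### The job

Swing the folded T-shaped leg of the tube stand up, past upright, and push it home against its stop so that it stays there by itself with the hand off it. Then take the steel frame tube from the wooden rack and lower it into the two forks of the stand, one on the fixed post and one on the leg, centred over them and set down onto them before you let go. Leave the jar, the bowl and the wrench where they are.

Things in the scene. Friction and masses are not known exactly. Their poses are not given: they have to be found in the camera images.
- stand: Bench stand for tubes, bolted down. Origin on the bench top; x along the stand (the tube will lie along x), y along the hinge axis, z up. Base plate 130 mm wide, 12 mm thick, x = -175 to +55 mm. A tube in both forks lies along x at y = 0, its axis 182.5 mm above the bench, centred when its middle is at x = -74 mm. A dark stop block 70 mm wide, 54 mm high stands at x = 0.
- post_fork (a point): Middle of the seat of the fork on the fixed post, at x = -145 mm in the stand's frame, 165.5 mm above the bench; axes as the stand's. The post is 14 mm thick in x and 50 mm wide. The fork is a flat seat between two prongs 26 mm high, 28 mm apart at the seat and flaring to 47 mm at the tips.
- leg (a joint): Leg angle, rad: 0 folded flat towards the stand's +x, 1.57 upright, 1.78 home on its firm stop, 12 degrees past upright, leaning to the post. The hinge is stiff, 3 to 5 N at the bar to move it. Let go below 40 degrees it falls back flat; above about 45 it stays where it is left, also past upright, so it must be pushed all the way home. Pushed from behind while low it jams unless the push rises with it.
- leg_bar (a point): Middle of the leg's crossbar, 125 mm from the hinge, 35 mm above the bench while folded; x from the hinge along the leg, y along the bar. Square bar 14 x 14 mm, 180 mm long. The rest of the T is a plate 90 mm wide, 8 mm thick, so the bar's ends stick out 45 mm on each side. A fork like the post's sits on the bar's middle 60 mm and reaches 157 mm from the hinge.
- leg_hinge (a point): Point on the leg's hinge axis, in the middle of its width, at x = +25 mm in the stand's frame, 35 mm above the bench. Axes as those of the stand. With the leg home, the seat of its fork is at x = -2 mm in the stand's frame, as high as the post's seat and 143 mm from it.
- tube_mid (a point): Centre of the loose steel frame tube: 34 mm in diameter, 200 mm long, x along its axis, 0.3 to 0.55 kg. At the start it lies level in the rack with its axis 47 mm above the bench.
- rack: Wooden rack that carries the tube, fixed: 160 x 75 mm, x along the tube, origin on the bench under its middle. Its two notches (16 mm long, sides up to 44 mm above the bench) are at x = -60 and +60 mm; between them nothing is higher than 20 mm.
- jar: Small amber jar, 60 mm wide and 75 mm high, bystander. Origin under its centre.
- bowl: Aluminium parts bowl, 120 mm wide and 40 mm high, bystander. Origin under its centre.
- wrench: Wrench 180 mm long lying on the bench, bystander.
Mind the look-alikes: they are no part of the job. What is meant by the part that bears tube_mid is not turquoise, and is the smaller of those in its own colour.

How it is judged (in metres and radians):
On the way, in this order (a step that is already met when the one before it is completed fails the run):
1. the leg is home past upright (within 0.06 rad of its stop) and stays there with the robot's hand off the stand, before the tube touches the stand (value of joint leg above 1.72 rad and contact force between each of the arm, the fingers, tube and stand below 0.05 N), for 0.3 s.
2. the tube is set down onto the stand's forks while still held (contact force between the fingers and tube above 0.5 N and contact force between tube and stand above 0.3 N and z of tube_mid in the frame of stand below 0.196 m and value of joint leg above 1.72 rad), for 0.05 s.
At the end, for the whole second after the job is handed in: The leg is within 0.06 rad of its stop (over 1.72 rad), and the tube lies at rest and released in both forks: its axis within 6 mm of 182.5 mm height, within 8 mm sideways and 0.07 rad of the stand's centre line, its middle within 23 mm of half-way between the forks (value of joint leg above 1.72 rad and x of tube_mid in the frame of stand between -0.097 and -0.051 m and y of tube_mid in the frame of stand between -0.008 and 0.008 m and z of tube_mid in the frame of stand between 0.1765 and 0.1885 m and angle between the x axis of tube_mid and the x axis of stand, either way round below 0.07 rad and linear speed of tube below 0.02 m/s and contact force between the fingers and tube below 0.05 N); the robot touches nothing.
It fails at once if the jar, bowl or wrench is moved by more than 20 mm (distance of any of jar, bowl, wrench from where it was at the start of the episode above 0.02 m).
It also fails if it takes over 72 s, if anything falls off the work surface, if the arm or the gripper's body presses on something with over 40 N, if the wrist force passes 120 N, or if a joint passes its speed limit or range.

## Working session

There is one attempt and no reset: what is moved stays moved. The work goes in short steps, Python scripts to look and compute and a tool call to move; the robot and the scene stay as the last step left them, time stands still between calls to the robot, and variables do not carry over. Pictures are saved under pics/ and viewed, and the job is handed in when it is done.

Besides the shell and the picture viewer there is one more tool, called after "Request:" as name(argument=value, ...), one argument or row to a line, values as JSON. send_rows: Moves the arm, as the interface text tells. Its arguments: {"type":"object","properties":{"fingers":{"type":"array","items":{"type":"number"}},"dp":{"type":"array","items":{"type":"array","items":{"type":"number"}}},"turn":{"type":"array","items":{"type":"array","items":{"type":"number"}}}},"required":["fingers","dp","turn"]}

```bash
ls; mkdir -p pics
python3 - <<'E'
from rig import bot
import cv2,pickle
s=bot.read_state();print(s)
d={}
for n in("scene","side","wrist"):
    c=bot.capture(n);d[n]=c;cv2.imwrite(f"pics/{n}0.png",c["img"])
    print(n,c["mtx"],c.get("origin"),c.get("orientation"),c.get("hand_eye"),[k for k in c])
pickle.dump((s,d),open("c0.pkl","wb"))
E
```

```text
pics
{'time_s': 0.0, 'joint_positions': array([ 6.02470271e+01,  3.02789908e+01,  8.21573488e+01, -1.79541094e-04,
        6.76879037e+01, -1.02278135e+01]), 'qvel': array([-0.06605259,  0.00517555,  0.14313415, -0.05037639,  0.03553075,
       -0.02429046]), 'tau': array([ 1.00039630e-03, -4.40045929e+01, -1.76590794e+01,  6.34349557e-02,
        5.81026229e-02, -1.45355639e-04]), 'position': array([0.20849527, 0.58841772, 0.22156602]), 'tcp_rot': array([[-1.07360341e-03, -9.42495014e-01,  3.34218485e-01],
       [-1.88403179e-03,  3.34219991e-01,  9.42493209e-01],
       [-9.99997649e-01,  3.82185676e-04, -2.13451029e-03]]), 'force': array([-0.18424963, -0.42590379, -0.11312644]), 'moment': array([ 0.01572096, -0.03202019, -0.00305236]), 'opening': 0.999564329508976}
scene [[455.79392677   0.         316.79393053]
 [  0.         455.79392677 191.32113118]
 [  0.           0.           1.        ]] [1.27694285 0.08276194 0.93421264] [[-0.12144573 -0.72451359  0.67847696]
 [ 0.99258647 -0.09194906  0.07948249]
 [ 0.00479917  0.68309986  0.73030921]] None ['img', 'z_map', 'mtx', 'origin', 'orientation']
side [[481.86482837   0.         322.56092921]
 [  0.         481.86482837 200.05962941]
 [  0.           0.           1.        ]] [0.32230072 0.68832434 0.99347528] [[-0.96368563  0.20694452 -0.16877195]
 [-0.26700247 -0.7572142   0.59610094]
 [-0.0044367   0.61951644  0.78497114]] None ['img', 'z_map', 'mtx', 'origin', 'orientation']
wrist [[315.83514531   0.         322.03903782]
 [  0.         315.83514531 198.98155543]
 [  0.           0.           1.        ]] None None [[-5.59525454e-04  2.42546870e-01 -9.70139528e-01 -1.60606303e-01]
 [-5.28756897e-04  9.70139472e-01  2.42547161e-01  6.58391721e-02]
 [ 9.99999704e-01  6.48679277e-04 -4.14569398e-04 -4.89932804e-04]
 [ 0.00000000e+00  0.00000000e+00  0.00000000e+00  1.00000000e+00]] ['img', 'z_map', 'mtx', 'hand_eye']
```

View pics/scene0.png

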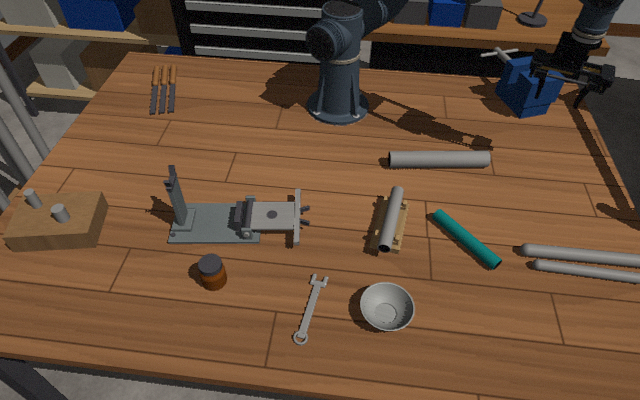

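View pics/side0.png

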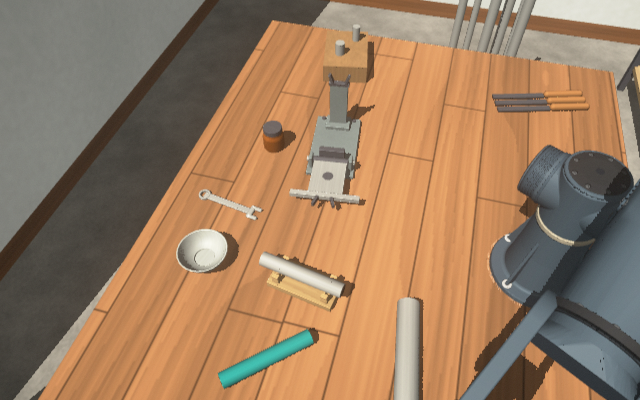

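View pics/wrist0.png

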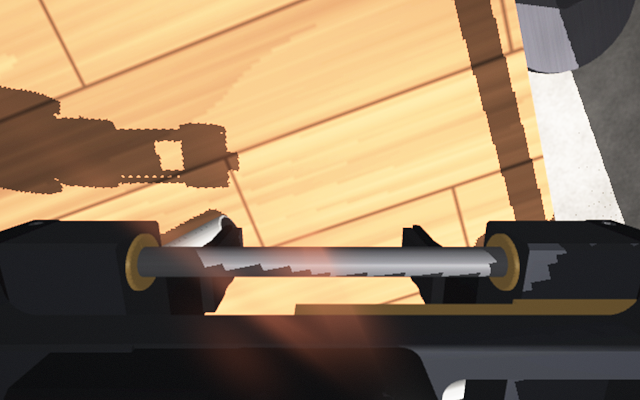

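The scene view shows the stand with its post at (178,205), the folded leg's crossbar at (298,217) and the tube in the rack at (392,218). The jar is at (212,272), the wrench at (312,308) and the bowl at (387,307). The turquoise tube and the larger grey tubes are decoys. Next I'll measure these from depth.

```bash
cat > h.py <<'E'
import numpy as np,cv2,pickle
def cloud(c,s=None):
    z=c["z_map"];K=c["mtx"];v,u=np.mgrid[:400,:640]
    P=np.stack([(u-K[0,2])/K[0,0]*z,-(v-K[1,2])/K[1,1]*z,-z],-1)
    if "origin" in c: R,o=np.array(c["orientation"]),np.array(c["origin"])
    else:
        H=np.array(c["hand_eye"]);R0=np.array(s["tcp_rot"]);R=R0@H[:3,:3];o=R0@H[:3,3]+np.array(s["position"])
    W=P@R.T+o; W[z<=0]=np.nan
    return W
def px(c,p):
    R,o=np.array(c["orientation"]),np.array(c["origin"]);q=(np.asarray(p)-o)@R;K=c["mtx"]
    return np.stack([K[0,0]*q[...,0]/-q[...,2]+K[0,2],K[1,1]*q[...,1]/q[...,2]+K[1,2]],-1)
E
python3 - <<'E'
from h import *
s,d=pickle.load(open("c0.pkl","rb"))
for n in("scene","side"):
    c=d[n];W=cloud(c);z=W[...,2];
    print(n,"bench z",np.nanmedian(z[(W[...,0]>.4)&(W[...,0]<.9)&(abs(W[...,1])<.5)]))
    def reg(name,x0,x1,y0,y1,z0,z1):
        m=(W[...,0]>x0)&(W[...,0]<x1)&(W[...,1]>y0)&(W[...,1]<y1)&(z>z0)&(z<z1)
        p=W[m]
        if len(p)<5: print(name,len(p));return
        r=cv2.minAreaRect((p[:,:2]*1000).astype(np.float32))
        print(name,len(p),"rect",np.round(r[0],1),np.round(r[1],1),round(r[2],1),"z",np.round(np.percentile(p[:,2],[2,50,98]),4))
    hi=(z>0.006)&(W[...,0]>.3)&(W[...,0]<1.1)&(abs(W[...,1])<.7)
    nl,lab,st,cen=cv2.connectedComponentsWithStats(hi.astype(np.uint8))
    for i in range(1,nl):
        if st[i,4]>60:
            p=W[lab==i];r=cv2.minAreaRect((p[:,:2]*1000).astype(np.float32))
            print(st[i],np.round(cen[i]),np.round(r[0]),np.round(r[1]),round(r[2],1),np.round(np.percentile(p[:,2],[2,50,99]),3))
s0=d["scene"]["img"][140:320,130:430];cv2.imwrite("pics/a.png",cv2.resize(s0,None,fx=2.6,fy=2.6,interpolation=cv2.INTER_CUBIC))
s0=d["side"]["img"][60:320,160:400];cv2.imwrite("pics/b.png",cv2.resize(s0,None,fx=2.3,fy=2.3,interpolation=cv2.INTER_CUBIC))
E
```

```text
scene bench z -0.0008287602666479099
[ 163  165  147   80 5367] [230. 217.] [ 538. -201.] [182. 353.] 2.6 [0.008 0.034 0.18 ]
[ 370  186   39   67 1703] [390. 222.] [518. 182.] [ 75. 205.] 80.7 [0.014 0.045 0.064]
[  21  191   87   60 3761] [ 67. 221.] [ 616. -637.] [147. 158.] 11.6 [0.009 0.058 0.099]
[ 432  209   70   61 1111] [466. 239.] [538. 371.] [201.  35.] 43.1 [0.009 0.028 0.035]
[ 519  243   87   21 1089] [563. 253.] [555. 602.] [196.  32.] 89.9 [0.009 0.026 0.033]
[198 254  29  37 827] [212. 272.] [ 730. -222.] [56. 57.] 6.8 [0.008 0.064 0.077]
[532 259  79  21 824] [571. 269.] [598. 614.] [173.  28.] 87.7 [0.008 0.021 0.028]
[310 274  15  15  68] [317. 282.] [706.  16.] [42. 23.] 44.8 [0.006 0.007 0.011]
[ 360  282   55   50 1769] [387. 305.] [764. 178.] [119. 117.] 21.6 [0.007 0.02  0.041]
[296 318  13  26  95] [303. 331.] [829.  -0.] [58. 24.] 3.9 [0.006 0.007 0.01 ]
side bench z -0.0011066890241398508
[ 289   38   79  171 6164] [336. 126.] [ 567. -366.] [180. 694.] 7.0 [0.007 0.038 0.168]
[263 121  22  32 559] [273. 136.] [ 723. -220.] [60. 58.] 72.3 [0.008 0.053 0.076]
[ 176  229   52   44 1440] [201. 250.] [761. 181.] [117. 117.] 50.4 [0.007 0.02  0.041]
[ 259  252   87   59 2551] [302. 281.] [516. 186.] [ 78. 201.] 80.8 [0.01  0.045 0.064]
[ 218  329   96   60 1694] [265. 359.] [532. 376.] [201.  34.] 43.9 [0.014 0.03  0.035]
```

View pics/a.png

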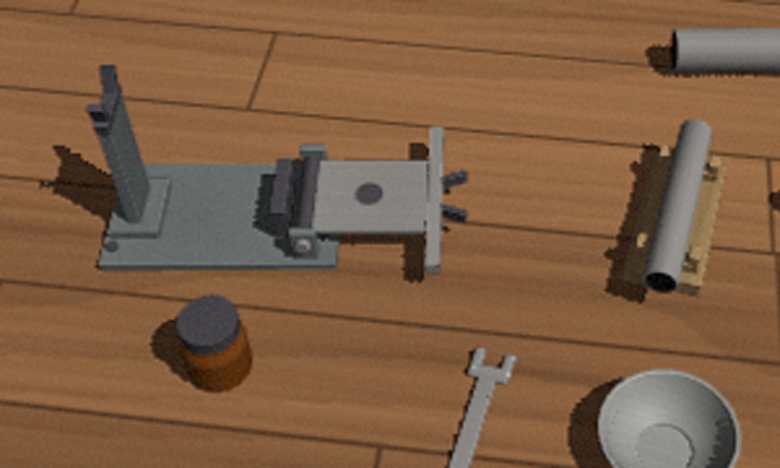

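View pics/b.png

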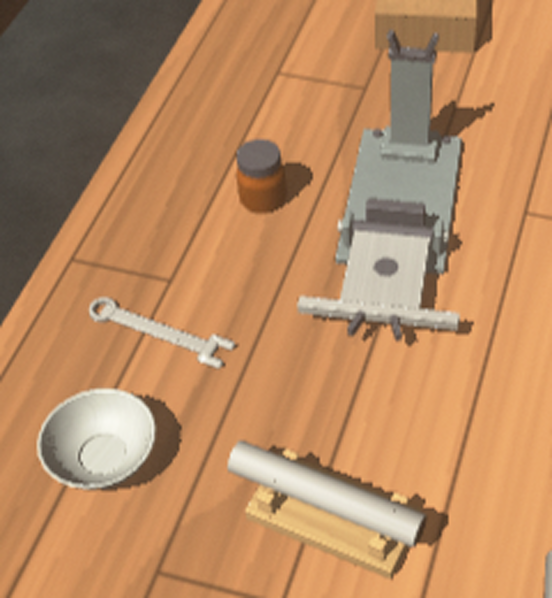

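Run:
```python
from h import *
s,d=pickle.load(open("c0.pkl","rb"))
for n in("scene","side"):
    c=d[n];W=cloud(c);X,Y,z=W[...,0],W[...,1],W[...,2]
    def reg(name,x0,x1,y0,y1,z0,z1):
        m=(X>x0)&(X<x1)&(Y>y0)&(Y<y1)&(z>z0)&(z<z1)
        m=cv2.morphologyEx(m.astype(np.uint8),cv2.MORPH_OPEN,np.ones((2,2)))>0
        p=W[m]
        if len(p)<5: print(name,len(p));return
        r=cv2.minAreaRect((p[:,:2]*1000).astype(np.float32))
        print(n,name,len(p),"rect",np.round(r[0],1),np.round(r[1],1),round(r[2],1),"med",np.round(np.median(p,0)*1000,1), "min/max",np.round(np.percentile(p,[1,99],axis=0)*1000).tolist())
        return p
    reg("plate",.4,.7,-.45,-.1,.008,.016)
    reg("bar",.4,.7,-.05,.0,.03,.055)
    reg("leg plate",.4,.7,-.16,-.06,.025,.05)
    reg("post",.4,.7,-.45,-.25,.1,.2)
    reg("posttop",.4,.7,-.45,-.25,.155,.2)
    reg("stop",.4,.7,-.25,-.14,.045,.07)
    p=reg("tube",.35,.7,.05,.3,.05,.08)
    t=p[p[:,2]>.058]
    mu=t.mean(0);u=np.linalg.svd(t-mu,full_matrices=False)[2][0];a=(t-mu)@u
    print("tube axis",u,np.degrees(np.arctan2(u[1],u[0])),"mid",mu+u*(a.max()+a.min())/2,"len",np.ptp(a))
```

```text
scene plate 2003 rect [ 598.6 -265.6] [131.9 212. ] 28.8 med [nan nan nan] min/max [[nan, nan, nan], [nan, nan, nan]]
scene bar 163 rect [545.8 -35.9] [ 26.4 151.9] 88.0 med [nan nan nan] min/max [[nan, nan, nan], [nan, nan, nan]]
scene leg plate 1150 rect [509.2 -94. ] [ 58.8 199.3] 58.3 med [nan nan nan] min/max [[nan, nan, nan], [nan, nan, nan]]
scene post 420 rect [ 477.9 -391.9] [260.8  14.6] 23.0 med [nan nan nan] min/max [[nan, nan, nan], [nan, nan, nan]]
scene posttop 212 rect [ 475.5 -389. ] [258.6  21.7] 23.0 med [nan nan nan] min/max [[nan, nan, nan], [nan, nan, nan]]
scene stop 211 rect [ 530.2 -191.7] [155.3  43.4] 7.6 med [ 553.8 -198.9   49.6] min/max [[462.0, -212.0, 1.0], [606.0, -162.0, 56.0]]
scene tube 794 rect [494.8 185.5] [ 28.8 251.3] 78.2 med [nan nan nan] min/max [[nan, nan, nan], [nan, nan, nan]]
tube axis [ 0.98698682 -0.16077037  0.00314652] -9.251660152379953 mid [0.52043062 0.18258942 0.06103449] len 0.19953127638236917
side plate 853 rect [nan nan] [0. 0.] 0.0 med [nan nan nan] min/max [[nan, nan, nan], [nan, nan, nan]]
side bar 231 rect [556.5 -41.8] [118.1  47.9] 6.0 med [560.  -42.   36.4] min/max [[497.0, -64.0, -5.0], [614.0, -21.0, 44.0]]
side leg plate 1033 rect [ 511.8 -111.1] [115.4 156.2] 24.4 med [nan nan nan] min/max [[nan, nan, nan], [nan, nan, nan]]
side post 447 rect [ 583.3 -447.9] [ 61.7 231.5] 12.9 med [nan nan nan] min/max [[nan, nan, nan], [nan, nan, nan]]
side posttop 164 rect [ 584.8 -448.2] [ 61.7 230.8] 12.2 med [ 570.6 -342.7  161.4] min/max [[539.0, -566.0, -2.0], [637.0, -334.0, 186.0]]
side stop 181 rect [ 592.  -202.2] [211.8  85.2] 5.4 med [ 544.6 -198.1   49.1] min/max [[487.0, -242.0, 9.0], [700.0, -161.0, 56.0]]
side tube 1143 rect [514.3 185.6] [ 32.5 197.6] 80.5 med [nan nan nan] min/max [[nan, nan, nan], [nan, nan, nan]]
tube axis [-0.98759516  0.15701577  0.00136046] 170.96626827549434 mid [0.51436069 0.18672525 0.06105803] len 0.19724208140037863
```

Run:
```python
from h import *
s,d=pickle.load(open("c0.pkl","rb"))
for n in("scene","side"):
    c=d[n];W=cloud(c);X,Y,z=W[...,0],W[...,1],W[...,2]
    def reg(name,x0,x1,y0,y1,z0,z1):
        m=(X>x0)&(X<x1)&(Y>y0)&(Y<y1)&(z>z0)&(z<z1)
        nl,lab,st,_=cv2.connectedComponentsWithStats(m.astype(np.uint8),connectivity=4)
        i=1+np.argmax(st[1:,4]);p=W[lab==i]
        r=cv2.minAreaRect((p[:,:2]*1000).astype(np.float32))
        print(n,name,len(p),"rect",np.round(r[0],1),np.round(r[1],1),round(r[2],1),"med",np.round(np.median(p,0)*1000,1), "min/max",np.round(np.percentile(p,[1,99],axis=0)*1000).tolist())
        return p
    reg("plate",.4,.7,-.42,-.1,.008,.016)
    reg("bar",.4,.7,-.06,.0,.036,.055)
    reg("leg plate",.4,.7,-.16,-.055,.03,.05)
    reg("post",.4,.7,-.45,-.25,.1,.2)
    reg("posttop",.4,.7,-.45,-.25,.155,.2)
    reg("prongs",.4,.7,-.45,-.25,.18,.2)
    reg("stoptop",.4,.7,-.25,-.14,.048,.07)
    p=reg("tube",.35,.7,.05,.3,.05,.08)
    reg("tubetop",.35,.7,.05,.3,.061,.08)
```

```text
scene plate 2019 rect [ 559.1 -263.7] [134.4 229.5] 6.7 med [ 579.1 -274.5   10.9] min/max [[496.0, -366.0, 8.0], [631.0, -149.0, 15.0]]
scene bar 253 rect [546.3 -41.4] [ 36.5 152.2] 89.7 med [555.2 -49.7  40.4] min/max [[479.0, -59.0, 37.0], [620.0, -24.0, 44.0]]
scene leg plate 1209 rect [ 515.5 -107.5] [148.  104.8] 0.1 med [ 539.6 -104.9   37.9] min/max [[452.0, -159.0, 33.0], [588.0, -56.0, 43.0]]
scene post 424 rect [ 570.3 -348. ] [58.3 15.8] 7.4 med [ 577.4 -344.1  155.2] min/max [[542.0, -358.0, 101.0], [598.0, -339.0, 189.0]]
scene posttop 214 rect [ 570.4 -348.3] [58.4 15.4] 7.0 med [ 567.6 -346.5  167. ] min/max [[541.0, -358.0, 155.0], [599.0, -339.0, 190.0]]
scene prongs 28 rect [ 594.4 -345.3] [ 8.6 13.1] 15.2 med [ 596.1 -344.5  186.6] min/max [[590.0, -351.0, 180.0], [600.0, -339.0, 191.0]]
scene stoptop 141 rect [ 550.8 -205.2] [69.6 15.9] 6.9 med [ 553.1 -204.3   52.3] min/max [[518.0, -216.0, 48.0], [585.0, -194.0, 56.0]]
scene tube 800 rect [518.  182.5] [ 32.7 204.8] 80.8 med [529.9 181.4  59.6] min/max [[423.0, 155.0, 51.0], [618.0, 209.0, 65.0]]
scene tubetop
[... 626 characters left out ...]
.0], [594.0, -334.0, 187.0]]
side posttop 168 rect [ 566.8 -344.7] [59.4 18. ] 8.7 med [ 567.5 -343.2  163.3] min/max [[539.0, -356.0, 155.0], [595.0, -333.0, 188.0]]
side prongs 17 rect [ 591.8 -340.8] [ 8.1 15.8] 14.9 med [ 591.2 -341.8  185. ] min/max [[588.0, -349.0, 180.0], [596.0, -333.0, 188.0]]
side stoptop 118 rect [ 548.3 -202.9] [68.8 22.2] 11.6 med [ 547.3 -201.1   51.3] min/max [[513.0, -214.0, 48.0], [581.0, -190.0, 56.0]]
side tube 1155 rect [516.1 186.4] [ 32.2 200.9] 81.0 med [511.8 189.5  59.6] min/max [[418.0, 161.0, 50.0], [613.0, 213.0, 65.0]]
side tubetop 102 rect [469.3 193.1] [17.1 58.2] 79.2 med [466.3 193.1  62.3] min/max [[441.0, 183.0, 61.0], [498.0, 205.0, 65.0]]
```

Run:
```python
from h import *
s,d=pickle.load(open("c0.pkl","rb"))
a=d["scene"]["img"][155:260,160:320];cv2.imwrite("pics/c.png",cv2.resize(a,None,fx=5,fy=5,interpolation=cv2.INTER_NEAREST))
a=d["side"]["img"][60:220,280:380];cv2.imwrite("pics/d.png",cv2.resize(a,None,fx=3.7,fy=3.7,interpolation=cv2.INTER_NEAREST))
```

```text
(no output)
```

View pics/c.png

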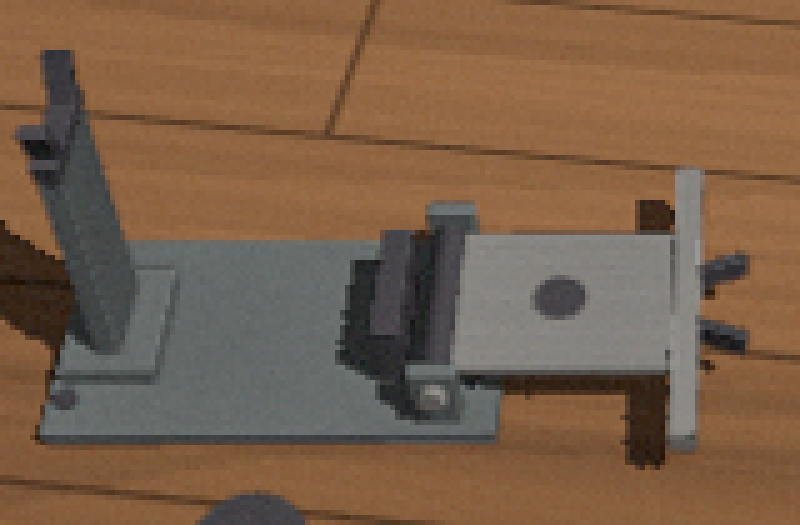

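View pics/d.png

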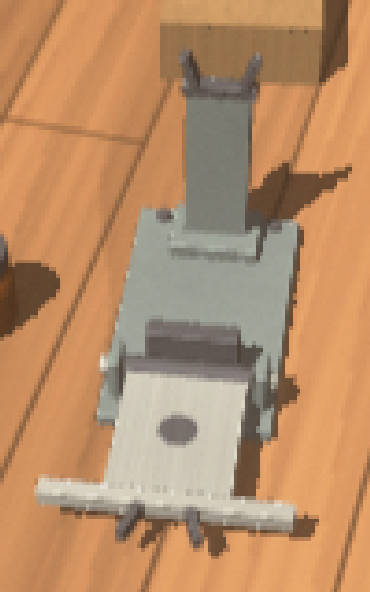

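```bash
cat >> h.py <<'E'
def ray(c,u,v,z):
    R,o=np.array(c["orientation"]),np.array(c["origin"]);K=c["mtx"]
    q=R@np.array([(u-K[0,2])/K[0,0],-(v-K[1,2])/K[1,1],-1]);return o+q*(z-o[2])/q[2]
E
python3 - <<'E'
from h import *
s,d=pickle.load(open("c0.pkl","rb"))
S=lambda x,y,z:ray(d["scene"],160+x/5-.4,155+y/5-.4,z)*1000
D=lambda x,y,z:ray(d["side"],280+x/3.7-.4,60+y/3.7-.4,z)*1000
def rep(n,a,b):
    v=b-a;print(n,np.round(a,1)[:2],np.round(b,1)[:2],"mid",np.round((a+b)/2,1)[:2],"len",round(np.linalg.norm(v),1),"ang",round(np.degrees(np.arctan2(v[1],v[0])),1))
rep("bar S",S(689.5,170,.042),S(683,437,.042))
rep("bar D",D(296,508,.042),D(38,483,.042))
rep("bar out edge S",S(703,170,.042),S(696,437,.042))
rep("plate near edge S",S(40,437,.012),S(498,437,.012))
rep("plate far  D",D(300,222,.012),D(143,210,.012))
rep("plate far-left S->x-175 edge D",D(143,210,.012),D(98,420,.012))
rep("leg plate near edge S",S(452,373,.039),S(670,373,.039))
rep("fork tips S",S(58,52,.1915),S(36,128,.1915))
rep("fork tips D",D(255,55,.1915),D(187,55,.1915))
rep("stop top S",S(396,232,.054),S(388,334,.054))
rep("stop top D",D(240,330,.054),D(147,322,.054))
E
```

```text
bar S [444.6 -67.1] [621.5 -43.5] mid [533.1 -55.3] len 178.5 ang 7.6
bar D [439.3 -68.7] [616.2 -43.3] mid [527.7 -56. ] len 178.7 ang 8.2
bar out edge S [443.7 -59.9] [620.7 -37.2] mid [532.2 -48.6] len 178.5 ang 7.3
plate near edge S [ 639.7 -367.2] [ 611.1 -139.8] mid [ 625.4 -253.5] len 229.3 ang 97.2
plate far  D [ 505.2 -382.1] [ 631.4 -362.6] mid [ 568.3 -372.3] len 127.7 ang 8.8
plate far-left S->x-175 edge D [ 631.4 -362.6] [ 601.4 -135. ] mid [ 616.4 -248.8] len 229.6 ang 97.5
leg plate near edge S [ 594.6 -164.2] [581.  -56.4] mid [ 587.8 -110.3] len 108.7 ang 97.2
fork tips S [ 545.9 -348.3] [ 595.5 -341.3] mid [ 570.7 -344.8] len 50.1 ang 8.0
fork tips D [ 541.9 -350.4] [ 589.2 -337.6] mid [ 565.6 -344. ] len 49.0 ang 15.2
stop top S [ 518.7 -209.3] [ 585.8 -197. ] mid [ 552.3 -203.2] len 68.2 ang 10.3
stop top D [ 514.3 -211.4] [ 582.2 -201.3] mid [ 548.3 -206.4] len 68.7 ang 8.4
```

Request:
send_rows(
  fingers=[1,1,1,1,1,1,1,1,1,1],
  dp=[
    [15,-28,10],
    [35,-62,20],
    [55,-97,30],
    [75,-132,40],
    [95,-167,40],
    [115,-202,40],
    [135,-237,40],
    [155,-272,40],
    [170,-300,40],
    [180,-320,40],
  ],
  turn=[
    [0,0,-0.11],
    [0,0,-0.22],
    [0,0,-0.33],
    [0,0,-0.44],
    [0,0,-0.55],
    [0,0,-0.66],
    [0,0,-0.77],
    [0,0,-0.88],
    [0,0,-0.99],
    [0,0,-1.101],
  ],
)

```text
time_s: 0.98
position: [0.3897, 0.266, 0.2617]
tcp_rot: [[-0.001, -0.121, 0.993], [-0.001, 0.993, 0.121], [-1.0, -0.0, -0.001]]
force: [0.4, -0.1, -0.2]
opening: 1.003
```

Request:
send_rows(
  fingers=[1,1,1,1,1,1,1,1],
  dp=[
    [18,-28,0],
    [36,-58,0],
    [55,-90,0],
    [75,-122,0],
    [95,-152,0],
    [112,-180,0],
    [125,-200,0],
    [130,-206,0],
  ],
  turn=[
    [0,0,0],
    [0,0,0],
    [0,0,0],
    [0,0,0],
    [0,0,0],
    [0,0,0],
    [0,0,0],
    [0,0,0],
  ],
)

```text
time_s: 1.65
position: [0.5219, 0.0567, 0.2616]
tcp_rot: [[0.0, -0.117, 0.993], [-0.002, 0.993, 0.117], [-1.0, -0.002, -0.0]]
force: [0.6, 1.2, -0.2]
opening: 1.002
```

Run:
```python
from rig import bot
import cv2,pickle
from h import *
s=bot.read_state();c=bot.capture("wrist");cv2.imwrite("pics/w1.png",c["img"]);pickle.dump((s,c),open("w1.pkl","wb"))
print(s["position"],s["joint_positions"])
W=cloud(c,s)
H=np.array(c["hand_eye"]);R0=np.array(s["tcp_rot"]);print("cam",R0@H[:3,3]+s["position"],"look",-R0@H[:3,2])
```

```text
[0.52188209 0.0566593  0.26158625] [ -5.94657844  19.78834661  93.6393932   -0.11817343  66.55455903
 -12.64310805]
cam [0.51402067 0.12193126 0.42206704] look [ 0.02854427 -0.24230918 -0.96977909]
```

View pics/w1.png

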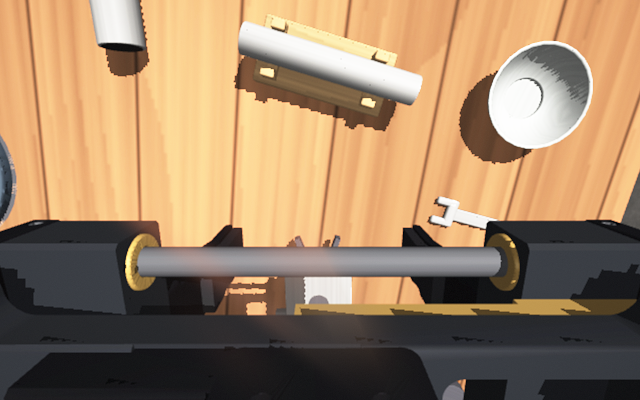

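The wrist view shows the rack and tube clearly, with the tube running from (240,40) to (420,88). I'll measure the tube here, then tilt the tool.

Run:
```python
from h import *
s,c=pickle.load(open("w1.pkl","rb"));W=cloud(c,s);X,Y,z=np.moveaxis(W,-1,0)
m=(X>.35)&(X<.7)&(Y>.1)&(Y<.3)&(z>.045)&(z<.08)
p=W[m];r=cv2.minAreaRect((p[:,:2]*1000).astype(np.float32));print(len(p),r,np.percentile(p[:,2],99))
t=p[p[:,2]>.059];print(np.mean(t,0),np.polyfit(t[:,0],t[:,1],1))
```

```text
6109 ((517.0946044921875, 182.18203735351562), (33.58028793334961, 200.61456298828125), 80.70025634765625) 0.0633161601329891
[0.51472621 0.18232601 0.06114335] [-0.16027843  0.26482552]
```

Request:
send_rows(
  fingers=[1,1,1,1,1,1,1,1,1,1],
  dp=[
    [0,0,-10],
    [0,-5,-25],
    [0,-10,-45],
    [0,-18,-70],
    [0,-26,-95],
    [0,-34,-120],
    [0,-40,-145],
    [0,-44,-170],
    [0,-47,-190],
    [0,-47,-195],
  ],
  turn=[
    [-0.105,-0.014,0],
    [-0.21,-0.028,0.003],
    [-0.32,-0.042,0.006],
    [-0.43,-0.056,0.01],
    [-0.54,-0.07,0.01],
    [-0.65,-0.084,0.01],
    [-0.76,-0.098,0.01],
    [-0.866,-0.113,0.01],
    [-0.866,-0.113,0.01],
    [-0.866,-0.113,0.01],
  ],
)

```text
time_s: 2.53
position: [0.5188, 0.0117, 0.0622]
tcp_rot: [[0.1, -0.088, 0.991], [-0.761, 0.635, 0.133], [-0.641, -0.767, -0.004]]
force: [0.2, -1.4, 0.3]
opening: 0.996
```

Run:
```python
from rig import bot
import cv2
s=bot.read_state();print(s["position"],s["joint_positions"],s["tcp_rot"],s["force"])
for n in("side","scene"):
    c=bot.capture(n);cv2.imwrite(f"pics/{n}1.png",c["img"])
```

```text
[0.51879745 0.01165363 0.06215894] [ 14.82573023  49.45339122 101.88713126 -62.64289135  58.97357551
  56.01325177] [[ 0.09968067 -0.08798171  0.99112208]
 [-0.76091605  0.6350929   0.1329051 ]
 [-0.64114782 -0.76740877 -0.00364021]] [ 0.16991635 -1.40091611  0.34057289]
```

View pics/scene1.png

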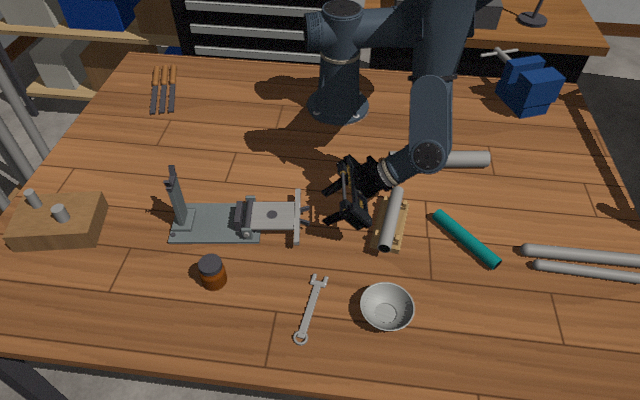

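View pics/side1.png

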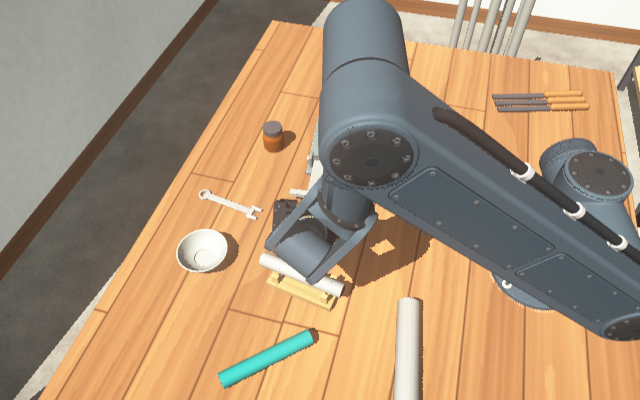

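Request:
send_rows(
  fingers=[1,1,1,1,1,1],
  dp=[
    [2,-8,-10],
    [4,-18,-22],
    [6,-28,-34],
    [7.5,-36,-43],
    [7.5,-36,-43],
    [7.5,-36,-43],
  ],
  turn=[
    [0,0,0],
    [0,0,0],
    [0,0,0],
    [0,0,0],
    [0,0,0],
    [0,0,0],
  ],
)

```text
time_s: 3.13
position: [0.5286, -0.0259, 0.0235]
tcp_rot: [[0.101, -0.081, 0.992], [-0.761, 0.636, 0.13], [-0.641, -0.768, 0.003]]
force: [0.2, -0.2, 0.8]
opening: 1.001
```

Run:
```python
from rig import bot
from h import *
s=bot.read_state();print(s["position"],s["force"])
c=bot.capture("scene");cv2.imwrite("pics/s2.png",cv2.resize(c["img"][130:290,220:420],None,fx=4,fy=3.7,interpolation=cv2.INTER_CUBIC))
```

```text
[ 0.52859098 -0.0259486   0.02350858] [ 0.17104518 -0.17275998  0.75025029]
```

View pics/s2.png

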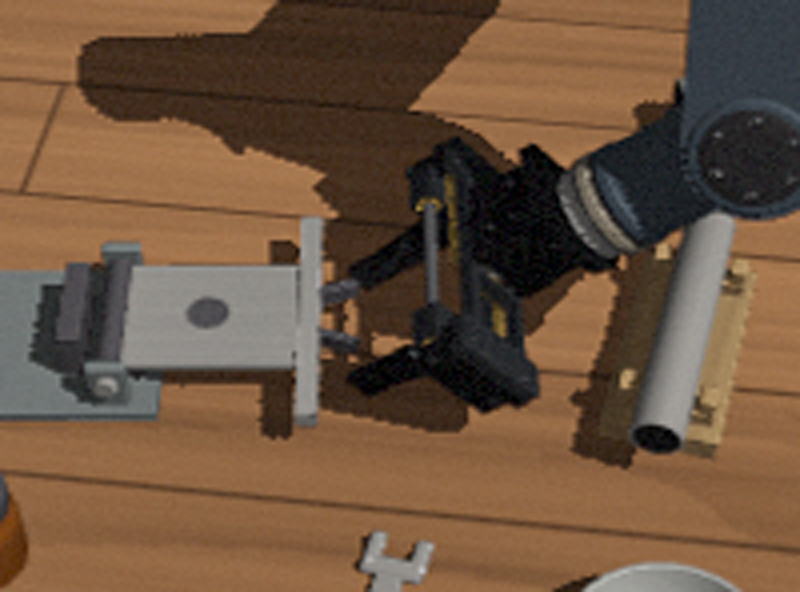

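Request:
send_rows(
  fingers=[1,1,1,1,1],
  dp=[
    [1,-8,-7],
    [2,-15,-9],
    [3,-22,-9],
    [3,-22,-9],
    [3,-22,-9],
  ],
  turn=[
    [0,0,0],
    [0,0,0],
    [0,0,0],
    [0,0,0],
    [0,0,0],
  ],
)

```text
time_s: 3.6
position: [0.5317, -0.0481, 0.0147]
tcp_rot: [[0.102, -0.08, 0.992], [-0.761, 0.636, 0.129], [-0.641, -0.768, 0.004]]
force: [0.5, 0.6, -0.4]
opening: 1.001
```

```bash
cat > plan.py <<'E'
import numpy as np
from scipy.spatial.transform import Rotation as Ro
O=np.array([549.5,-203.]);th=np.radians(97.4)
xs=np.array([np.cos(th),np.sin(th),0]);ys=np.array([-np.sin(th),np.cos(th),0])
def phi(t): return np.interp(t,[0,25,90,110],[50,50,0,0])
def tip(t,c,pen=0):
    a=np.radians(t);p=np.radians(phi(t));B=np.array([25+125*np.cos(a),35+125*np.sin(a)])
    n=np.array([-np.cos(p),np.sin(p)]);f=np.array([-np.sin(p),-np.cos(p)])
    al=np.arccos(np.clip(n@[np.cos(a),np.sin(a)],-1,1));h=7*(abs(np.cos(al))+abs(np.sin(al)))
    return B-n*(h+9.5-pen)+f*c
def pose(t,c,pen):
    x,z=tip(t,c,pen);w=np.r_[O,0]+x*xs;w[2]=z
    p=np.radians(phi(t));f=-np.sin(p)*xs-np.cos(p)*np.array([0,0,1]);zt=-ys
    return w,np.column_stack([f,np.cross(zt,f),zt])
def rows(s,ths,c=12,pen=3):
    P=np.array(s["position"])*1000;R=np.array(s["tcp_rot"])
    for t in ths:
        w,Q=pose(t,c,pen);print(t,np.round(w-P,0).tolist(),np.round(Ro.from_matrix(Q@R.T).as_rotvec(),3).tolist())
E
python3 - <<'E'
from rig import bot
from plan import *
s=bot.read_state();print(s["position"],s["force"])
r=s["position"]*1000-np.r_[O,0];print("stand",r@xs,r@ys)
rows(s,[0,0,4,8,12,16,20,24,28,32],c=np.float64(10))
E
```

```text
[ 0.53167338 -0.04806773  0.01474747] [ 0.54371075  0.60684855 -0.37303342]
stand 155.93785047802282 -2.2764486027500483
0 [-2.0, -3.0, 1.0] [0.002, 0.004, -0.001]
0 [-2.0, -3.0, 1.0] [0.002, 0.004, -0.001]
4 [-2.0, -4.0, 10.0] [0.002, 0.004, -0.001]
8 [-2.0, -5.0, 19.0] [0.002, 0.004, -0.001]
12 [-1.0, -6.0, 28.0] [0.002, 0.004, -0.001]
16 [-1.0, -9.0, 36.0] [0.002, 0.004, -0.001]
20 [-1.0, -11.0, 45.0] [0.002, 0.004, -0.001]
24 [-0.0, -15.0, 53.0] [0.002, 0.004, -0.001]
28 [0.0, -18.0, 61.0] [0.042, 0.009, -0.0]
32 [0.0, -21.0, 69.0] [0.095, 0.016, -0.0]
```

Request:
send_rows(
  fingers=[1,1,1,1,1,1,1,1],
  dp=[
    [-2,-5,1],
    [-2,-6,6],
    [-2,-7,12],
    [-2,-8,20],
    [-1,-9,28],
    [-1,-12,36],
    [-1,-14,45],
    [0,-18,53],
  ],
  turn=[
    [0,0,0],
    [0,0,0],
    [0,0,0],
    [0,0,0],
    [0,0,0],
    [0,0,0],
    [0,0,0],
    [0,0,0],
  ],
)

```text
time_s: 4.27
position: [0.5321, -0.0638, 0.0671]
tcp_rot: [[0.105, -0.082, 0.991], [-0.758, 0.639, 0.133], [-0.644, -0.765, 0.005]]
force: [-0.5, 6.2, -1.2]
opening: 0.995
```

Run:
```python
from rig import bot
from h import *
from plan import *
s=bot.read_state();print(s["position"],s["force"])
c=bot.capture("scene");cv2.imwrite("pics/s3.png",cv2.resize(c["img"][130:290,220:420],None,fx=4,fy=3.7,interpolation=cv2.INTER_CUBIC))
rows(s,[24,28,32,36,40,44,48,52,56,60],c=np.float64(10))
```

```text
[ 0.53205803 -0.06376907  0.06706333] [-0.53776391  6.16353124 -1.23393962]
24 [-1.0, 1.0, 1.0] [-0.003, 0.005, -0.004]
28 [-0.0, -2.0, 9.0] [0.037, 0.01, -0.004]
32 [0.0, -6.0, 17.0] [0.091, 0.017, -0.004]
36 [1.0, -10.0, 24.0] [0.144, 0.024, -0.004]
40 [1.0, -14.0, 31.0] [0.197, 0.031, -0.004]
44 [2.0, -19.0, 38.0] [0.25, 0.038, -0.003]
48 [3.0, -25.0, 45.0] [0.304, 0.045, -0.003]
52 [3.0, -30.0, 51.0] [0.357, 0.052, -0.003]
56 [4.0, -37.0, 56.0] [0.41, 0.059, -0.003]
60 [5.0, -43.0, 61.0] [0.463, 0.066, -0.003]
```

View pics/s3.png

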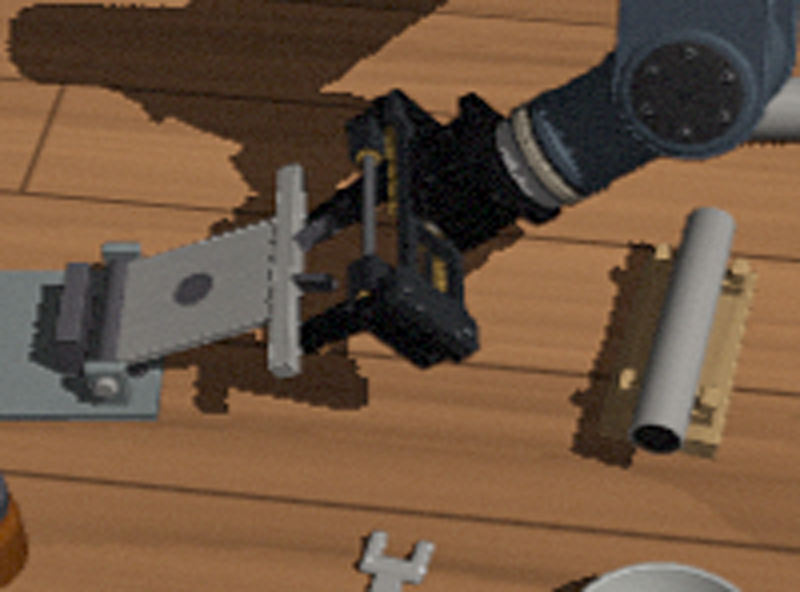

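The leg has lifted and its bar rests on both fingers. I'll keep following the arc.

Request:
send_rows(
  fingers=[1,1,1,1,1,1,1,1,1,1],
  dp=[
    [0,0,5],
    [0,-2,10],
    [0,-5,17],
    [1,-9,24],
    [1,-14,31],
    [2,-19,38],
    [3,-25,45],
    [3,-30,51],
    [4,-37,56],
    [5,-43,61],
  ],
  turn=[
    [0,0,0],
    [0.037,0.01,0],
    [0.09,0.017,0],
    [0.144,0.024,0],
    [0.197,0.031,0],
    [0.25,0.038,0],
    [0.304,0.045,0],
    [0.357,0.052,0],
    [0.41,0.059,0],
    [0.463,0.066,0],
  ],
)

```text
time_s: 5.15
position: [0.5366, -0.1074, 0.1303]
tcp_rot: [[0.051, -0.119, 0.992], [-0.388, 0.913, 0.13], [-0.92, -0.391, 0.001]]
force: [-0.0, 3.3, -0.6]
opening: 0.998
```

Run:
```python
from rig import bot
from h import *
from plan import *
s=bot.read_state();print(s["position"],s["force"])
c=bot.capture("scene");cv2.imwrite("pics/s4.png",cv2.resize(c["img"][110:270,200:400],None,fx=4,fy=3.7,interpolation=cv2.INTER_CUBIC))
rows(s,[60,64,68,72,76,80,84,88,92,96,100,102],c=np.float64(10))
```

```text
[ 0.53658443 -0.10741826  0.13027066] [-0.04903287  3.29205881 -0.64174127]
60 [0.0, 0.0, -2.0] [-0.001, 0.001, -0.001]
64 [1.0, -7.0, 3.0] [0.052, 0.008, -0.001]
68 [2.0, -14.0, 7.0] [0.106, 0.015, -0.001]
72 [3.0, -21.0, 11.0] [0.159, 0.021, -0.001]
76 [4.0, -29.0, 14.0] [0.212, 0.028, -0.001]
80 [5.0, -37.0, 16.0] [0.265, 0.035, -0.001]
84 [6.0, -45.0, 18.0] [0.319, 0.042, -0.001]
88 [7.0, -53.0, 19.0] [0.372, 0.049, -0.001]
92 [8.0, -61.0, 20.0] [0.398, 0.053, -0.001]
96 [10.0, -70.0, 19.0] [0.398, 0.053, -0.001]
100 [11.0, -78.0, 18.0] [0.398, 0.053, -0.001]
102 [11.0, -82.0, 17.0] [0.398, 0.053, -0.001]
```

View pics/s4.png

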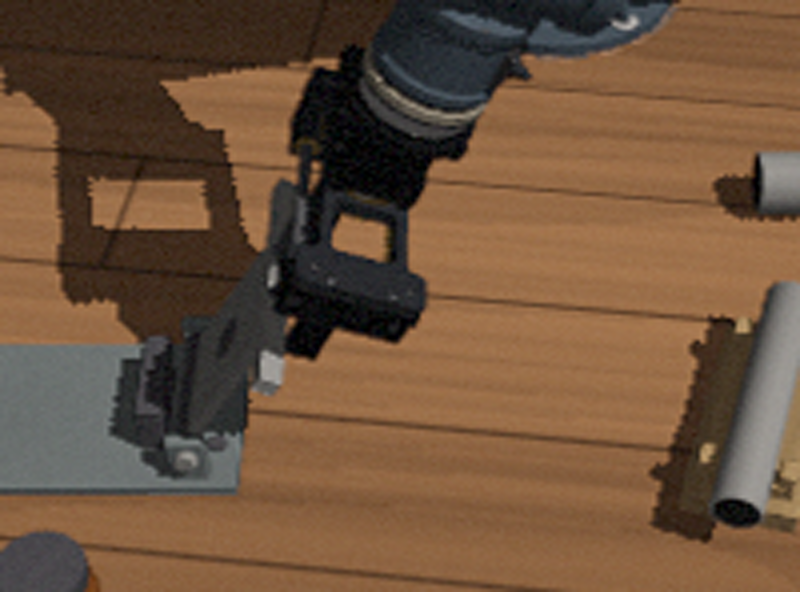

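Request:
send_rows(
  fingers=[1,1,1,1,1,1,1,1,1,1],
  dp=[
    [1,-7,3],
    [2,-14,7],
    [3,-21,11],
    [4,-29,14],
    [5,-37,16],
    [6,-45,17],
    [7,-53,17],
    [8,-61,17],
    [10,-68,16],
    [10,-72,15],
  ],
  turn=[
    [0.052,0.008,0],
    [0.106,0.015,0],
    [0.159,0.021,0],
    [0.212,0.028,0],
    [0.265,0.035,0],
    [0.319,0.042,0],
    [0.372,0.049,0],
    [0.398,0.053,0],
    [0.398,0.053,0],
    [0.398,0.053,0],
  ],
)

```text
time_s: 6.03
position: [0.5473, -0.1829, 0.1466]
tcp_rot: [[-0.001, -0.126, 0.992], [-0.002, 0.992, 0.126], [-1.0, -0.002, -0.001]]
force: [-0.6, 2.5, 0.5]
opening: 0.997
```

Run:
```python
from rig import bot
from h import *
from plan import *
s=bot.read_state();print(s["position"],s["force"])
r=s["position"]*1000-np.r_[O,0];print("stand",r@xs,r@ys)
c=bot.capture("scene");cv2.imwrite("pics/s5.png",cv2.resize(c["img"][110:270,150:350],None,fx=4,fy=3.7,interpolation=cv2.INTER_CUBIC))
rows(s,[96,100,102],c=np.float64(14))
```

```text
[ 0.54725914 -0.18287641  0.14657911] [-0.56789971  2.54093008  0.4997245 ]
stand 20.244597782802273 -0.3696372587590001
96 [-1.0, 6.0, -1.0] [0.002, -0.001, 0.003]
100 [-0.0, -2.0, -2.0] [0.002, -0.001, 0.003]
102 [0.0, -6.0, -3.0] [0.002, -0.001, 0.003]
```

View pics/s5.png

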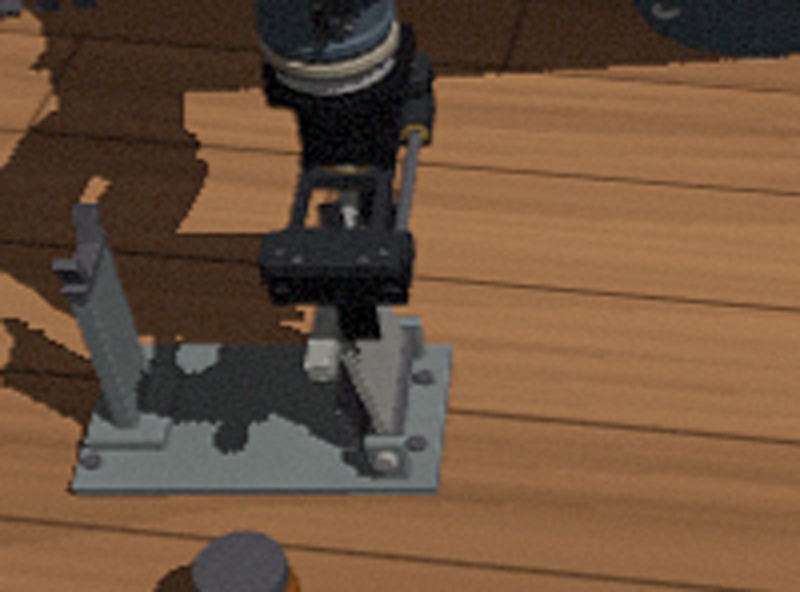

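Request:
send_rows(
  fingers=[1,1,1,1,1,1],
  dp=[
    [0,-2,-1],
    [0,-4,-2],
    [0.5,-6,-3],
    [1,-8,-3],
    [1,-10,-3],
    [1,-10,-3],
  ],
  turn=[
    [0,0,0],
    [0,0,0],
    [0,0,0],
    [0,0,0],
    [0,0,0],
    [0,0,0],
  ],
)

```text
time_s: 6.58
position: [0.5471, -0.1884, 0.1431]
tcp_rot: [[-0.004, -0.126, 0.992], [0.005, 0.992, 0.126], [-1.0, 0.006, -0.003]]
force: [-0.3, 10.5, 4.7]
opening: 1.003
```

Request:
send_rows(
  fingers=[1,1,1,1,1],
  dp=[
    [0,-4,0],
    [0,-6,0],
    [0,-8,0],
    [0,-10,0],
    [0,-10,0],
  ],
  turn=[
    [0,0,0],
    [0,0,0],
    [0,0,0],
    [0,0,0],
    [0,0,0],
  ],
)

```text
time_s: 7.0
position: [0.5469, -0.1887, 0.1433]
tcp_rot: [[-0.005, -0.125, 0.992], [0.022, 0.992, 0.125], [-1.0, 0.022, -0.002]]
force: [4.7, 23.9, 7.0]
opening: 1.0
```

Request:
send_rows(
  fingers=[1,1,1,1,1,1,1,1,1,1],
  dp=[
    [0,4,0],
    [-2,15,0],
    [-4,35,0],
    [-6,60,20],
    [-8,90,45],
    [-11,125,70],
    [-14,160,90],
    [-18,200,90],
    [-20,235,90],
    [-22,260,90],
  ],
  turn=[
    [0,0,0],
    [0,0,0],
    [0,0,0],
    [0,0,0],
    [0,0,0.1],
    [0,0,0.2],
    [0,0,0.3],
    [0,0,0.4],
    [0,0,0.5],
    [0,0,0.6],
  ],
)

```text
time_s: 7.83
position: [0.5243, 0.0737, 0.2339]
tcp_rot: [[-0.015, -0.668, 0.744], [0.015, 0.744, 0.668], [-1.0, 0.021, -0.001]]
force: [0.0, 0.4, -0.1]
opening: 0.999
```

Run:
```python
from rig import bot
from h import *
s=bot.read_state();print(s["position"],s["force"],s["joint_positions"])
c=bot.capture("scene");c2=bot.capture("side");pickle.dump((c,c2),open("c6.pkl","wb"))
cv2.imwrite("pics/s6.png",cv2.resize(c["img"][130:270,140:300],None,fx=5,fy=4.2*5/4.2,interpolation=cv2.INTER_NEAREST)[:600])
cv2.imwrite("pics/d6.png",cv2.resize(c2["img"][60:220,280:380],None,fx=3.7,fy=3.7,interpolation=cv2.INTER_NEAREST))
```

```text
[0.52425778 0.07371961 0.23389162] [ 0.00526033  0.42704808 -0.10213389] [ -4.55163217  22.36104233  94.48615937   0.85322577  64.07390473
 -46.83715866]
```

View pics/s6.png

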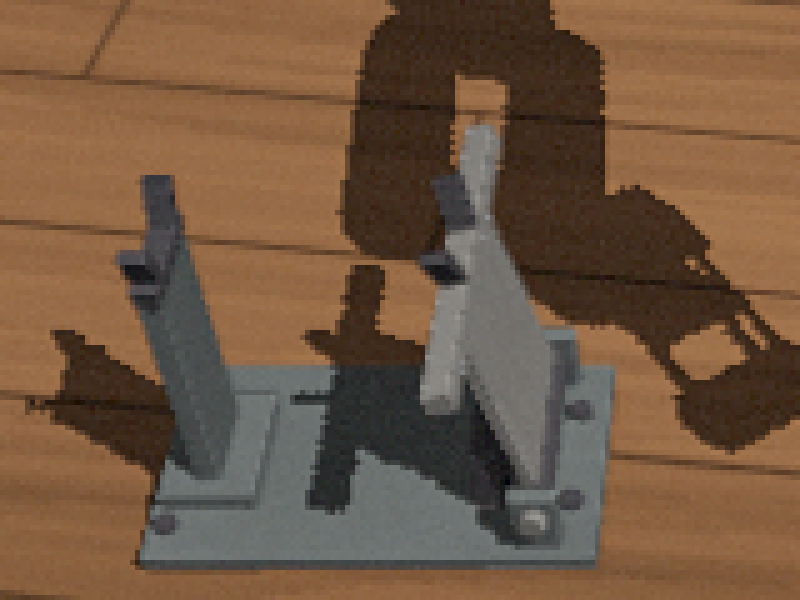

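View pics/d6.png

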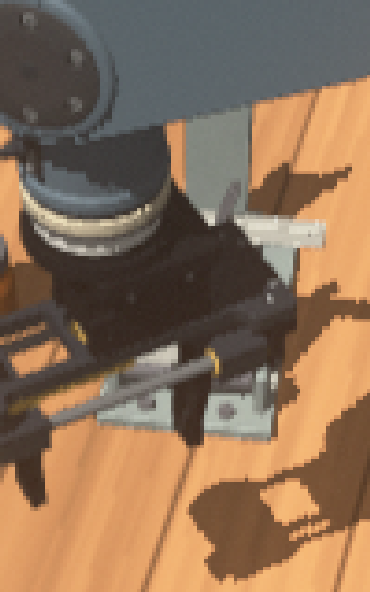

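Run:
```python
from h import *
c,_=pickle.load(open("c6.pkl","rb"))
f=lambda x,y,z:ray(c,140+x/5-.4,130+y/5-.4,z)*1000
a=f(158,177,.1915);b=f(133,252,.1915);p=f(448,177,.1886);q=f(433,252,.1886)
print(a,b,p,q);v=(p+q-a-b)/2;print(np.linalg.norm(v[:2]),np.degrees(np.arctan2(v[1],v[0])))
W=cloud(c);X,Y,z=np.moveaxis(W,-1,0)
for y0,y1 in((-.4,-.3),(-.26,-.15)):
    m=(X>.5)&(X<.65)&(Y>y0)&(Y<y1)&(z>.172)&(z<.2);P=W[m]*1000
    r=cv2.minAreaRect(P[:,:2].astype(np.float32));print(len(P),r,P.min(0),P.max(0))
```

```text
[ 545.89218269 -348.29528313  191.5       ] [ 595.08766619 -342.87726584  191.5       ] [ 525.7333094  -214.22515891  188.6       ] [ 575.13203971 -208.52603478  188.6       ]
135.70113951731076 98.4997201025659
87 ((569.9180297851562, -348.41485595703125), (58.256839752197266, 13.955202102661133), 7.486714839935303) [ 540.48023313 -358.7213375   172.06335991] [ 599.25703913 -338.39460101  190.05191541]
85 ((551.6718139648438, -210.48626708984375), (60.66471481323242, 16.609088897705078), 8.99182415008545) [ 521.87341045 -222.95297759  172.03598293] [ 581.14951505 -199.23640301  190.90002729]
```

```bash
cat > tgt.py <<'E'
import numpy as np
from scipy.spatial.transform import Rotation as Ro
def tgt(s,p,ang):
    a=np.radians(ang);z=np.array([np.cos(a),np.sin(a),0]);f=np.array([0,0,-1.]);Q=np.column_stack([f,np.cross(z,f),z])
    print("dp",np.round(np.array(p)-np.array(s["position"])*1000,1),"rv",np.round(Ro.from_matrix(Q@np.array(s["tcp_rot"]).T).as_rotvec(),3))
E
python3 - <<'E'
from rig import bot
from tgt import *
tgt(bot.read_state(),[517,183,140],80.8)
E
```

```text
dp [ -6.8 108.4 -93.4] rv [-0.009 -0.021  0.679]
```

Request:
send_rows(
  fingers=[1,1,1,1,1,1,1,1,1],
  dp=[
    [-1,15,-5],
    [-2,30,-15],
    [-3,48,-30],
    [-4,66,-45],
    [-5,84,-60],
    [-6,100,-75],
    [-7,109,-88],
    [-7,109,-94],
    [-7,109,-94],
  ],
  turn=[
    [0,0,0.11],
    [0,0,0.22],
    [0,-0.01,0.33],
    [0,-0.02,0.44],
    [-0.009,-0.021,0.55],
    [-0.009,-0.021,0.66],
    [-0.009,-0.021,0.679],
    [-0.009,-0.021,0.679],
    [-0.009,-0.021,0.679],
  ],
)

```text
time_s: 8.68
position: [0.5159, 0.1827, 0.1378]
tcp_rot: [[-0.003, -0.987, 0.16], [-0.002, 0.161, 0.987], [-1.0, 0.003, -0.002]]
force: [0.3, -0.6, 0.0]
opening: 1.004
```

Run:
```python
from rig import bot
from tgt import *
import cv2
s=bot.read_state();print(s["position"],s["force"],s["joint_positions"])
tgt(s,[517,183,29],80.8)
c=bot.capture("scene");cv2.imwrite("pics/s7.png",cv2.resize(c["img"][110:290,300:500],None,fx=4,fy=3.3))
```

```text
[0.51591368 0.18271531 0.13781177] [ 0.25829084 -0.58954469  0.01188137] [ 7.83734823e+00  3.10706441e+01  9.77796940e+01 -8.21919212e-02
  5.13243207e+01 -7.28751692e+01]
dp [   1.1    0.3 -108.8] rv [ 0.002 -0.003  0.001]
```

View pics/s7.png

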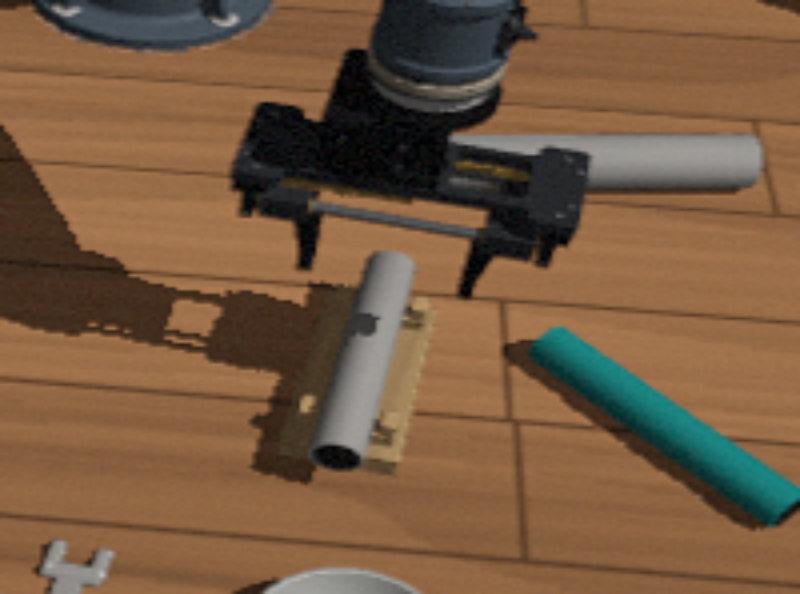

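Request:
send_rows(
  fingers=[1,1,1,1,1,1,1],
  dp=[
    [0,0,-20],
    [0.5,0,-45],
    [1,0,-70],
    [1,0,-90],
    [1,0,-104],
    [1,0,-107],
    [1,0,-107],
  ],
  turn=[
    [0,0,0],
    [0,0,0],
    [0,0,0],
    [0,0,0],
    [0,0,0],
    [0,0,0],
    [0,0,0],
  ],
)

```text
time_s: 9.32
position: [0.5181, 0.1815, 0.0316]
tcp_rot: [[-0.002, -0.987, 0.163], [-0.002, 0.163, 0.987], [-1.0, 0.001, -0.002]]
force: [0.7, -0.1, 0.0]
opening: 1.002
```

Request:
send_rows(
  fingers=[0.2,0.2,0.2,0.2,0.2,0.2,0.2,0.2],
  dp=[
    [0,0,0],
    [0,0,0],
    [0,0,0],
    [0,0,0],
    [0,0,0],
    [0,0,0],
    [0,0,0],
    [0,0,0],
  ],
  turn=[
    [0,0,0],
    [0,0,0],
    [0,0,0],
    [0,0,0],
    [0,0,0],
    [0,0,0],
    [0,0,0],
    [0,0,0],
  ],
)

```text
time_s: 9.98
position: [0.5181, 0.1816, 0.0317]
tcp_rot: [[-0.001, -0.987, 0.163], [-0.001, 0.163, 0.987], [-1.0, 0.001, -0.002]]
force: [0.2, 0.6, -0.0]
opening: 0.478
```

Request:
send_rows(
  fingers=[0,0,0,0,0],
  dp=[
    [0,0,0],
    [0,0,0],
    [0,0,0],
    [0,0,0],
    [0,0,0],
  ],
  turn=[
    [0,0,0],
    [0,0,0],
    [0,0,0],
    [0,0,0],
    [0,0,0],
  ],
)

```text
time_s: 10.4
position: [0.5181, 0.1817, 0.0317]
tcp_rot: [[-0.001, -0.987, 0.163], [-0.001, 0.163, 0.987], [-1.0, 0.001, -0.002]]
force: [-0.2, 1.6, -0.2]
opening: 0.384
```

Request:
send_rows(
  fingers=[0,0,0,0,0,0,0,0,0,0],
  dp=[
    [0,0,5],
    [0,0,20],
    [0,0,45],
    [0,0,72],
    [0,0,100],
    [0,0,128],
    [0,0,156],
    [0,0,184],
    [0,0,210],
    [0,0,228],
  ],
  turn=[
    [0,0,0],
    [0,0,0],
    [0,0,0],
    [0,0,0],
    [0,0,0],
    [0,0,0],
    [0,0,0],
    [0,0,0],
    [0,0,0],
    [0,0,0],
  ],
)

```text
time_s: 11.23
position: [0.5177, 0.1815, 0.2616]
tcp_rot: [[-0.001, -0.987, 0.163], [-0.002, 0.163, 0.987], [-1.0, 0.0, -0.002]]
force: [0.5, -0.5, -5.0]
opening: 0.379
```

Run:
```python
from rig import bot
from tgt import *
import cv2
s=bot.read_state();print(s["position"],s["force"],s["joint_positions"],s["opening"])
tgt(s,[559,-276,270],7.6)
for n in("scene","side"):
    c=bot.capture(n);cv2.imwrite(f"pics/{n}8.png",c["img"])
```

```text
[0.51766163 0.1814896  0.26155418] [ 0.52562226 -0.47914167 -4.99752352] [ 7.69224108e+00  2.17413789e+01  9.04075359e+01 -8.77767208e-02
  6.79050124e+01 -7.29064550e+01] 0.3794217031054015
dp [  41.3 -457.5    8.4] rv [ 1.000e-03 -2.000e-03 -1.275e+00]
```

View pics/scene8.png

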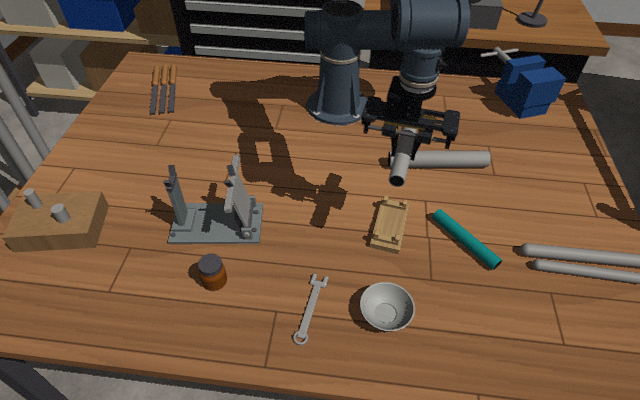

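Request:
send_rows(
  fingers=[0,0,0,0,0,0,0,0,0,0],
  dp=[
    [0,-8,8],
    [2,-24,15],
    [4,-48,20],
    [7,-75,20],
    [10,-102,20],
    [12,-130,20],
    [15,-158,20],
    [17,-186,20],
    [20,-214,20],
    [22,-242,20],
  ],
  turn=[
    [0,0,-0.03],
    [0,0,-0.1],
    [0,0,-0.18],
    [0,0,-0.26],
    [0,0,-0.34],
    [0,0,-0.42],
    [0,0,-0.5],
    [0,0,-0.58],
    [0,0,-0.66],
    [0,0,-0.74],
  ],
)

```text
time_s: 12.17
position: [0.5397, -0.0618, 0.2803]
tcp_rot: [[-0.002, -0.614, 0.789], [-0.003, 0.789, 0.614], [-1.0, -0.001, -0.003]]
force: [0.9, 0.2, -5.1]
opening: 0.379
```

Run:
```python
from rig import bot
from tgt import *
s=bot.read_state();tgt(s,[559,-276,270],7.6)
```

```text
dp [  19.3 -214.2  -10.3] rv [ 0.002 -0.003 -0.529]
```

Request:
send_rows(
  fingers=[0,0,0,0,0,0,0,0,0,0],
  dp=[
    [2,-26,0],
    [5,-54,0],
    [8,-82,0],
    [10,-110,0],
    [13,-138,0],
    [15,-165,0],
    [17,-190,0],
    [19,-208,-5],
    [19,-214,-10],
    [19,-214,-10],
  ],
  turn=[
    [0,0,-0.08],
    [0,0,-0.16],
    [0,0,-0.24],
    [0,0,-0.32],
    [0,0,-0.4],
    [0,0,-0.46],
    [0,0,-0.5],
    [0,0,-0.529],
    [0,0,-0.529],
    [0,0,-0.529],
  ],
)

```text
time_s: 13.0
position: [0.5569, -0.2766, 0.267]
tcp_rot: [[-0.008, -0.13, 0.991], [0.002, 0.992, 0.13], [-1.0, 0.003, -0.008]]
force: [-0.0, 0.6, -5.0]
opening: 0.38
```

Run:
```python
from rig import bot
from tgt import *
from h import *
s=bot.read_state();print(s["position"],s["force"],s["opening"]);tgt(s,[559,-276,200],7.6)
c=bot.capture("scene");c2=bot.capture("side");pickle.dump((s,c,c2),open("c9.pkl","wb"))
cv2.imwrite("pics/s9.png",cv2.resize(c["img"][100:250,130:290],None,fx=4,fy=4,interpolation=cv2.INTER_CUBIC))
cv2.imwrite("pics/d9.png",cv2.resize(c2["img"][30:200,260:420],None,fx=3.5,fy=3.5,interpolation=cv2.INTER_CUBIC))
for n,k in(("scene",c),("side",c2)):
    W=cloud(k);X,Y,z=np.moveaxis(W,-1,0)
    m=(X>.5)&(X<.62)&(Y>-.40)&(Y<-.15)&(z>.27)&(z<.305)
    print(n,m.sum())
```

```text
[ 0.55686772 -0.27662042  0.26695322] [-0.00919003  0.56566199 -4.95454715] 0.37981402763532
dp [  2.1   0.6 -67. ] rv [-0.002 -0.008  0.002]
scene 839
side 788
```

View pics/s9.png

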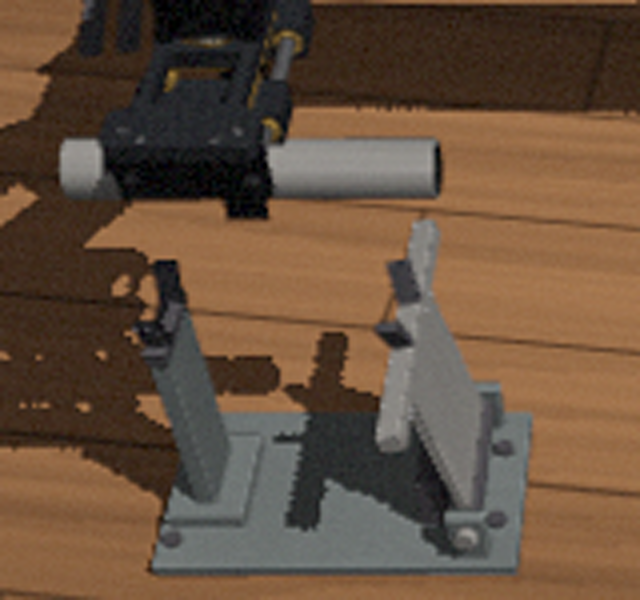

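View pics/d9.png

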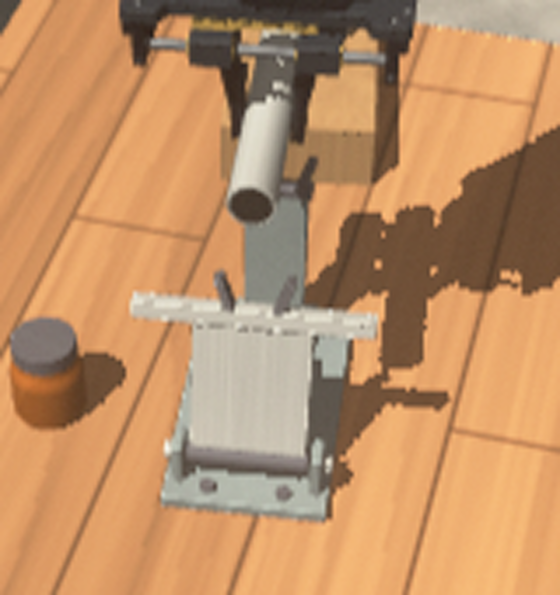

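Run:
```python
from h import *
s,c,c2=pickle.load(open("c9.pkl","rb"))
D=lambda x,y,z:ray(c2,260+x/3.5-.4,30+y/3.5-.4,z)*1000
a,b=D(293,281,.1886),D(219,274,.1886);print("leg fork side",a,b,(a+b)/2)
print("post right tip side",D(311,160,.1915))
for n,k in(("scene",c),("side",c2)):
    W=cloud(k);X,Y,z=np.moveaxis(W,-1,0);g=k["img"].astype(float)
    bright=(g.mean(-1)>90)&(g.max(-1)-g.min(-1)<45)
    m=(X>.5)&(X<.62)&(Y>-.40)&(Y<-.15)&(z>.265)&(z<.31)&bright
    P=W[m]*1000;t=P[P[:,2]>np.percentile(P[:,2],60)]
    print(n,len(P),"y",P[:,1].min(),P[:,1].max(),"zmax",np.percentile(P[:,2],98),"x all",np.percentile(P[:,0],[2,98]))
    f=np.polyfit(t[:,1],t[:,0],1);print("line x at y=-346,-276,-208",np.polyval(f,[-346,-276,-208]),"ang",90+np.degrees(-np.arctan(f[0]))*1, len(t))
    # slice: x range by y
    for y in range(-370,-170,20):
        q=P[abs(P[:,1]-y)<8]
        if len(q)>6:print(y,len(q),q[:,0].min().round(1),q[:,0].max().round(1),q[:,2].min().round(1),q[:,2].max().round(1))
```

```text
leg fork side [ 521.939861   -212.85408974  188.6       ] [ 574.87110282 -206.24141402  188.6       ] [ 548.40548191 -209.54775188  188.6       ]
post right tip side [ 541.21104321 -346.79962259  191.5       ]
scene 604 y -373.2285713445359 -173.4944844961841 zmax 298.9451328660686 x all [544.62305107 585.51138409]
line x at y=-346,-276,-208 [570.13293249 560.96840522 552.06572158] ang 97.45884452386322 242
-370 51 562.5 588.5 283.0 299.3
-350 41 564.1 587.5 283.1 298.5
-250 89 548.0 573.6 281.0 300.0
-230 86 546.4 572.1 282.7 299.7
-210 92 544.6 567.7 277.2 299.1
-190 92 542.0 566.0 278.5 299.6
side 531 y -353.0979934480335 -167.28795536789775 zmax 299.29490659404775 x all [529.93117591 575.7145314 ]
line x at y=-346,-276,-208 [566.07059585 556.88247826 547.95687831] ang 97.47782725367023 212
-350 15 557.7 583.4 285.7 296.8
-330 16 556.9 576.9 293.2 298.0
-310 25 550.1 576.2 287.0 299.6
-290 41 546.7 575.8 285.1 299.0
-270 50 540.5 573.0 282.8 299.5
-250 56 536.9 571.1 282.7 300.0
-230 59 534.1 567.9 281.0 299.9
-210 63 532.6 565.6 285.3 300.5
-190 62 528.9 562.2 276.8 299.2
```

Request:
send_rows(
  fingers=[0,0,0,0,0,0,0,0],
  dp=[
    [0,-1,-10],
    [0,-2,-25],
    [0,-2,-42],
    [0,-2,-58],
    [0,-2,-72],
    [0,-2,-80],
    [0,-2,-82],
    [0,-2,-82],
  ],
  turn=[
    [0,0,0],
    [0,0,0],
    [0,0,0],
    [0,0,0],
    [0,0,0],
    [0,0,0],
    [0,0,0],
    [0,0,0],
  ],
)

```text
time_s: 13.77
position: [0.5573, -0.2752, 0.1859]
tcp_rot: [[-0.008, -0.133, 0.991], [0.004, 0.991, 0.133], [-1.0, 0.005, -0.007]]
force: [0.5, -0.4, -5.0]
opening: 0.381
```

Run:
```python
from rig import bot
from tgt import *
from h import *
s=bot.read_state();print(s["position"],s["force"],s["opening"]);tgt(s,[557,-278.5,170],7.6)
c=bot.capture("scene");c2=bot.capture("side");pickle.dump((s,c,c2),open("c10.pkl","wb"))
cv2.imwrite("pics/s10.png",cv2.resize(c["img"][100:250,130:290],None,fx=4,fy=4,interpolation=cv2.INTER_CUBIC))
cv2.imwrite("pics/d10.png",cv2.resize(c2["img"][30:200,260:420],None,fx=3.5,fy=3.5,interpolation=cv2.INTER_CUBIC))
```

```text
[ 0.55729704 -0.27520045  0.18588603] [ 0.48408403 -0.43011883 -4.97066162] 0.3813644095517566
dp [ -0.3  -3.3 -15.9] rv [-0.004 -0.008 -0.001]
```

View pics/s10.png

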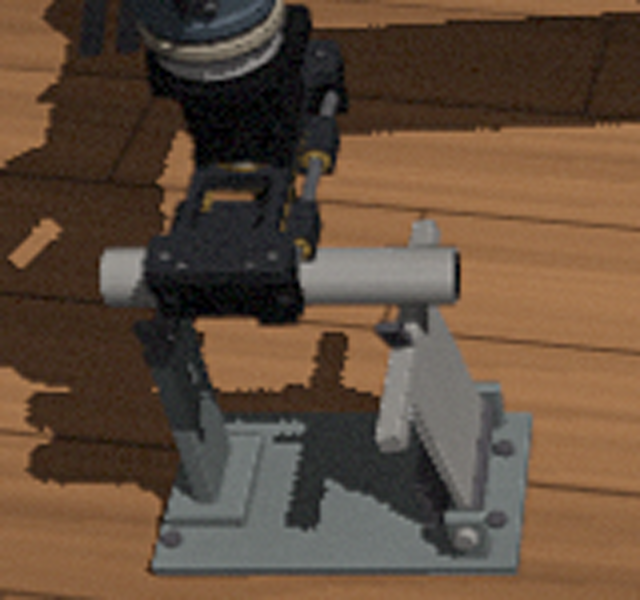

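View pics/d10.png

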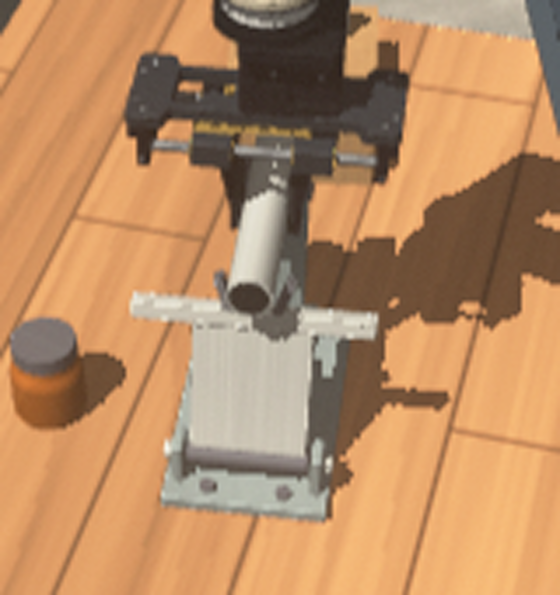

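Seen end-on, the tube enters between the leg fork's prongs: the end face is at (250,297) and the prongs are near x=222 and x=288. I'll lower it slowly.

Request:
send_rows(
  fingers=[0,0,0,0,0,0,0],
  dp=[
    [0,-2,-3],
    [0,-3,-6],
    [0,-3,-9],
    [0,-3,-12],
    [0,-3,-15],
    [0,-3,-17],
    [0,-3,-17],
  ],
  turn=[
    [0,0,0],
    [0,0,0],
    [0,0,0],
    [0,0,0],
    [0,0,0],
    [0,0,0],
    [0,0,0],
  ],
)

```text
time_s: 14.45
position: [0.5577, -0.279, 0.1696]
tcp_rot: [[-0.006, -0.133, 0.991], [0.003, 0.991, 0.133], [-1.0, 0.003, -0.006]]
force: [-0.1, 0.1, -5.5]
opening: 0.381
```

Request:
send_rows(
  fingers=[0,0,0,0,0],
  dp=[
    [0,0,-1],
    [0,0,-2],
    [0,0,-3],
    [0,0,-4],
    [0,0,-4],
  ],
  turn=[
    [0,0,0],
    [0,0,0],
    [0,0,0],
    [0,0,0],
    [0,0,0],
  ],
)

```text
time_s: 14.87
position: [0.5578, -0.279, 0.167]
tcp_rot: [[-0.006, -0.133, 0.991], [0.002, 0.991, 0.133], [-1.0, 0.003, -0.006]]
force: [-3.0, 1.0, 4.4]
opening: 0.386
```

Request:
send_rows(
  fingers=[0,0,0],
  dp=[
    [-1,0,-1],
    [-1,0,-1],
    [-1,0,-1],
  ],
  turn=[
    [0,0,0],
    [0,0,0],
    [0,0,0],
  ],
)

```text
time_s: 15.12
position: [0.5577, -0.279, 0.167]
tcp_rot: [[-0.004, -0.133, 0.991], [0.001, 0.991, 0.133], [-1.0, 0.002, -0.003]]
force: [-0.5, 3.0, 4.3]
opening: 0.385
```

Run:
```python
from rig import bot
from h import *
s=bot.read_state();print(s["position"],s["force"],s["moment"],s["opening"])
c=bot.capture("scene");c2=bot.capture("side");pickle.dump((s,c,c2),open("c11.pkl","wb"))
cv2.imwrite("pics/s11.png",cv2.resize(c["img"][100:250,130:290],None,fx=4,fy=4,interpolation=cv2.INTER_CUBIC))
cv2.imwrite("pics/d11.png",cv2.resize(c2["img"][30:200,260:420],None,fx=3.5,fy=3.5,interpolation=cv2.INTER_CUBIC))
for n,k in(("scene",c),("side",c2)):
    W=cloud(k);X,Y,z=np.moveaxis(W,-1,0);g=k["img"].astype(float)
    bright=(g.mean(-1)>90)&(g.max(-1)-g.min(-1)<45)
    m=(X>.5)&(X<.62)&(Y>-.40)&(Y<-.15)&(z>.185)&(z<.21)&bright;P=W[m]*1000
    print(n,P[:,1].min(),P[:,1].max())
    for y in range(-370,-160,20):
        q=P[abs(P[:,1]-y)<8]
        if len(q)>6:print(y,len(q),q[:,0].min().round(1),q[:,0].max().round(1),np.sort(q[:,2])[-5:].mean().round(1))
```

```text
[ 0.5577068  -0.279021    0.16701855] [-0.52439001  2.98584538  4.29145284] [ 0.2992397  -0.03290022 -0.02572131] 0.3845411274220123
scene -375.46450667157734 -175.91556265695303
-370 62 562.4 588.8 198.7
-350 34 561.2 587.2 198.5
-250 71 548.1 572.7 199.1
-230 73 544.4 572.0 199.2
-210 71 542.1 570.0 198.5
-190 76 539.9 566.2 198.8
-170 11 546.8 563.0 194.9
side -342.4782741236657 -173.2305054719241
-330 28 553.4 579.8 197.6
-310 13 550.1 572.8 195.5
-290 42 545.8 571.5 197.6
-270 46 541.9 572.2 198.3
-250 54 538.0 569.6 198.3
-230 55 535.1 567.3 198.1
-210 64 520.1 577.4 198.7
-190 53 529.8 561.1 197.8
-170 16 529.2 558.5 196.4
```

View pics/s11.png

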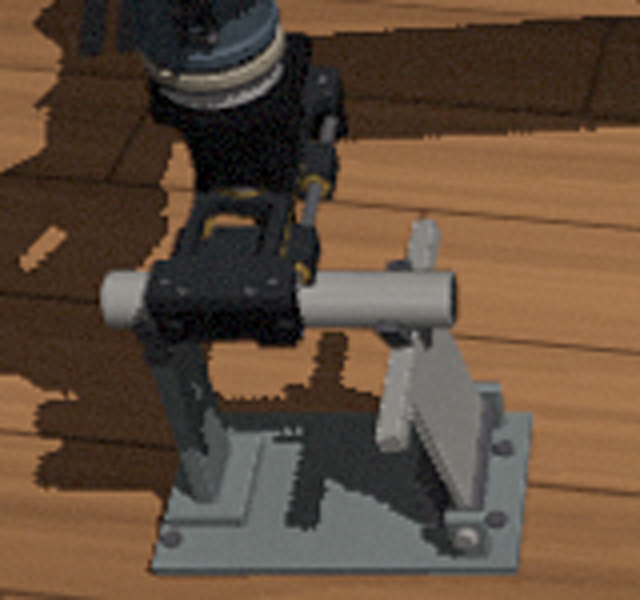

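View pics/d11.png

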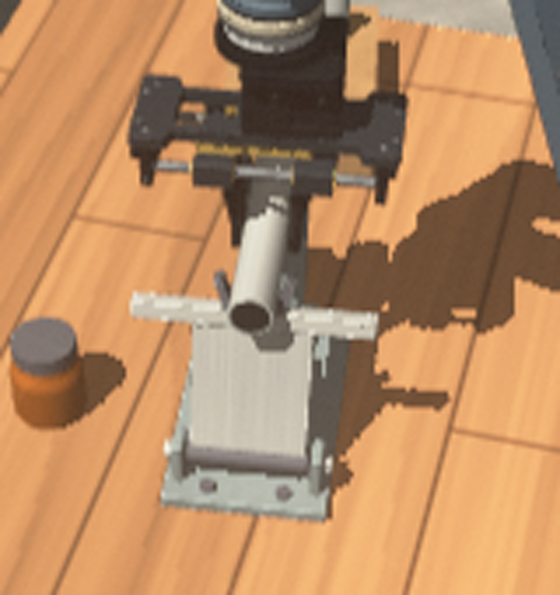

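The tube is level: its top measures about 199 mm at both ends, against 199.5 expected. It sits in both forks with the load on them, so I'll release.

Request:
send_rows(
  fingers=[0.45,0.5,0.6,0.7,0.8,0.9,1,1,1,1],
  dp=[
    [0,0,1],
    [0,0,1],
    [0,0,1],
    [0,0,1],
    [0,0,1],
    [0,0,1],
    [0,0,1],
    [0,0,1],
    [0,0,1],
    [0,0,1],
  ],
  turn=[
    [0,0,0],
    [0,0,0],
    [0,0,0],
    [0,0,0],
    [0,0,0],
    [0,0,0],
    [0,0,0],
    [0,0,0],
    [0,0,0],
    [0,0,0],
  ],
)

```text
time_s: 16.05
position: [0.5577, -0.2791, 0.168]
tcp_rot: [[-0.004, -0.133, 0.991], [0.001, 0.991, 0.133], [-1.0, 0.002, -0.003]]
force: [0.2, -0.6, 0.1]
opening: 0.97
```

Request:
send_rows(
  fingers=[1,1,1,1,1,1,1,1,1,1],
  dp=[
    [0,0,5],
    [0,0,15],
    [0,0,30],
    [0,0,50],
    [0,0,75],
    [0,0,100],
    [0,0,120],
    [-20,30,140],
    [-40,60,150],
    [-60,90,150],
  ],
  turn=[
    [0,0,0],
    [0,0,0],
    [0,0,0],
    [0,0,0],
    [0,0,0],
    [0,0,0],
    [0,0,0],
    [0,0,0],
    [0,0,0],
    [0,0,0],
  ],
)

```text
time_s: 16.88
position: [0.4986, -0.1893, 0.3217]
tcp_rot: [[0.003, -0.132, 0.991], [-0.002, 0.991, 0.132], [-1.0, -0.003, 0.002]]
force: [0.0, -0.4, -0.2]
opening: 0.999
```

Request:
send_rows(
  fingers=[1,1,1,1,1,1,1,1,1,1],
  dp=[
    [-10,30,0],
    [-20,60,0],
    [-30,90,0],
    [-40,120,0],
    [-50,150,0],
    [-60,180,0],
    [-70,210,0],
    [-80,240,0],
    [-80,250,0],
    [-80,250,0],
  ],
  turn=[
    [0,0,0],
    [0,0,0],
    [0,0,0],
    [0,0,0],
    [0,0,0],
    [0,0,0],
    [0,0,0],
    [0,0,0],
    [0,0,0],
    [0,0,0],
  ],
)

```text
time_s: 17.72
position: [0.4181, 0.0625, 0.3228]
tcp_rot: [[0.005, -0.136, 0.991], [-0.002, 0.991, 0.136], [-1.0, -0.003, 0.004]]
force: [1.0, -0.2, 0.7]
opening: 0.998
```

Run:
```python
from rig import bot
from h import *
s=bot.read_state();print(s["position"],s["force"],s["opening"])
c=bot.capture("scene");c2=bot.capture("side")
cv2.imwrite("pics/s12.png",c["img"])
cv2.imwrite("pics/d12.png",cv2.resize(c2["img"][30:200,260:420],None,fx=3.5,fy=3.5,interpolation=cv2.INTER_CUBIC))
for n,k in(("scene",c),("side",c2)):
    W=cloud(k);X,Y,z=np.moveaxis(W,-1,0);g=k["img"].astype(float)
    bright=(g.mean(-1)>90)&(g.max(-1)-g.min(-1)<45)
    m=(X>.5)&(X<.62)&(Y>-.40)&(Y<-.15)&(z>.193)&(z<.21)&bright;P=W[m]*1000
    t=P[P[:,2]>196];f=np.polyfit(t[:,1],t[:,0],1)
    print(n,P[:,1].min(),P[:,1].max(),"x at -346,-208",np.polyval(f,[-346,-208]),"ang",90-np.degrees(np.arctan(f[0])))
    for y in range(-370,-160,20):
        q=P[abs(P[:,1]-y)<8]
        if len(q)>6:print(y,len(q),np.sort(q[:,2])[-5:].mean().round(1))
```

```text
[0.41810939 0.06249385 0.32280015] [ 0.98602408 -0.16226781  0.74735886] 0.9980928481092032
scene -375.6650913176102 -175.63150793146582 x at -346,-208 [570.09392324 551.37926177] ang 97.72296613621178
-370 41 199.5
-350 52 199.7
-330 51 199.9
-310 47 199.0
-290 49 198.9
-270 47 199.8
-250 48 199.7
-230 44 199.4
-210 45 199.4
-190 48 198.7
side -376.1680985343382 -225.8028779756518 x at -346,-208 [565.48217958 548.71073481] ang 96.92930052404591
-370 19 196.8
-350 30 197.8
-330 32 197.9
-310 26 198.4
-290 33 198.8
-270 31 197.6
-250 34 199.3
-230 23 198.3
```

View pics/s12.png

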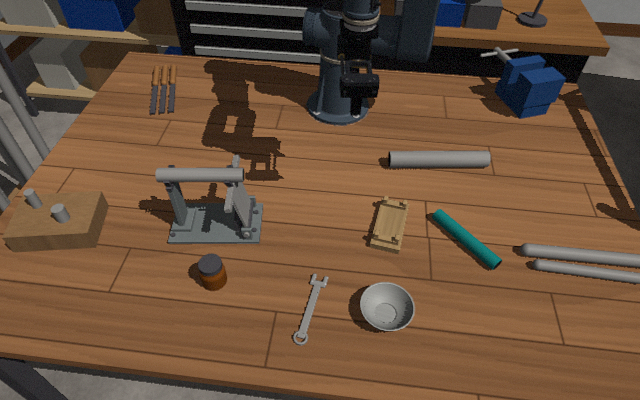

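View pics/d12.png

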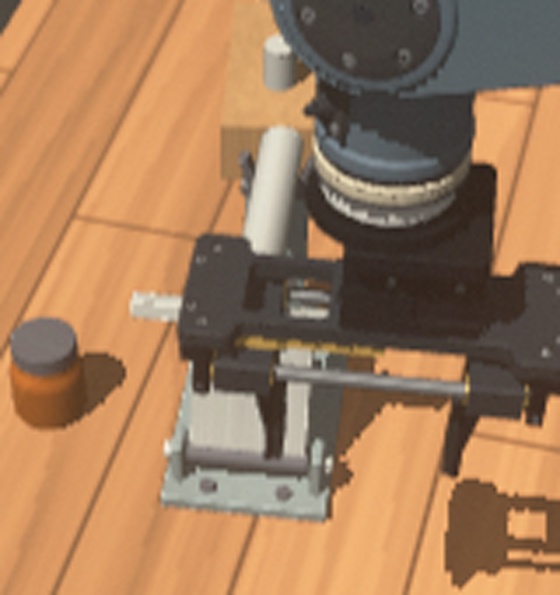

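The tube rests level in both forks with its top at about 199 mm. Its middle is at y ≈ -275.6, against about -276 intended. The bystanders haven't moved and the arm is clear, so I'm handing in.

```bash
python3 -c "
from rig import bot
print(bot.hand_in())"
```

```text
the job is handed in; nothing more can be done
None
```

I raised the leg past upright with the open fingers under both ends of its crossbar and pushed it onto its stop. The force rose to 24 N with no further movement, and the leg stayed there when the hand backed off. I then took the tube from the rack, lowered it onto both forks until they carried it (about 9 N upward while still gripped), let go and moved the arm clear. The job was handed in at about 18 s; hand-in reports no verdict.

**Last checks:**
- **Height:** the tube's top was level at about 199 mm (199.5 expected).
- **Direction:** the two cameras put the tube at 97.7° and 96.9°. The stand is at about 97.5°.
- **Centring:** the tube's middle was within about 1 mm of where I aimed along the stand. It was also within about 1 mm sideways of the fork centres, each compared within its own camera.
- **Leg:** the fork tips were 135.7 mm apart, against about 137 mm expected with the leg home. I measured this before placing the tube and only looked at the leg afterwards.
- **Bystanders:** the jar, bowl and wrench look unmoved in the images; I did not re-measure them.

**Disagreements:** the two fixed cameras differed by 4–5 mm in world x, so I used their average. In the last side view the gripper hid the leg end of the tube, so only the scene camera showed that end in its fork.

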